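# Press two freshly glued blanks under plates and weights

## Robot

A 6-joint arm with a two-finger parallel gripper is mounted at the origin on a cart in front of the work surface, level with it; the furniture and walls round the work are solid. World frame = base frame: x ahead of the robot, y to its left, z up, the work surface at z = 0. Lengths are in m, angles in degrees, forces in N, time in s.
With the tool pointing down it reaches from about 0.4 to 0.825 m from the base axis. Payload 7 kg.
Tool frame: the origin (TCP) lies midway between the tips of the shut fingers; the grasp point (between the pads) lies r.grasp_offset behind it (r.grasp_offset is the distance from the TCP to the grasp point, in m); z points along the fingers, y is the direction in which the jaws open and shut (so a half turn about z gives the same grasp; the last joint's range is limited). The gripper opens to 88 mm and grips with 3 to 60 N. Pads are 19 mm wide; open, the fingers measure 130 mm over their backs; the gripper's body (78 mm by 193 mm) begins 47 mm behind the grasp point.
Start: joints at [84.574, 20.546, 0.682, 0, -70.136, -16.507], TCP at [0.252, 0.626, 0.227] pointing down, gripper open.
Joint ranges: [-176.03, 176.03], [-82.01, 121.73], [-58.28, 71.71], [-173.87, 95.51], [-174.79, -0.11], [-173.66, 173.66]. Speed limits (degrees/s): [136.94, 136.94, 172.46, 180, 180, 180].

## Interface

Orientations are given as [roll, pitch, yaw] about the fixed x, y, z axes, in that order (R = Rz(yaw) Ry(pitch) Rx(roll)).
In Python, from plant import status, imaging, r gives the robot as it stands.
- The arm moves only by the tool apply_moves, never from a script. Its argument "moves" is a list of rows, each a list of 6 numbers: the shift along the tool's x, y, z in units of 200 mm (1.0 is 200 mm), then the turn, a rotation vector about the tool's x, y, z in units of 90 degrees (1.0 is 90 degrees). In form: [[tx, ty, tz, rx, ry, rz], ...]. A call has 1 to 12 rows; each row is the pose to reach, as a shift and turn from the pose measured when the call began, along the tool's axes at that moment; what a row does not reach only later rows make up. A row lasts 1/8 s, in which the tool goes at most 62.5 mm and 10.7 degrees, less where a joint would pass 70% of its speed; a pose out of reach is approached as far as the arm can. A call with a number of a shift or a turn outside -1 to 1 is refused whole. A call with a gripper value outside its range is refused whole. "hand" is the closure, from -1 (fully open) to 1 (shut), set as the call begins (left out, the last holds). The fingers move at their own pace and stop on an object; "grip_force" is the grip in N (left out, the last holds). Time passes only in rows, so rows that repeat a pose let the fingers close. It gives the time, the measured TCP pose, the force and the opening at its end, in the units of the state.
- status.get_state(): the state, without advancing time (a new reading comes with each control period).
- imaging.capture(name): name is "side" or "top"; returns (picture, depth): 384x512x3 uint8, blue, green, red; 384x512 float32, m along the optical axis (not along the pixel's ray), 0 where there is no reading.
- imaging.camera_info(name): a dict with "fx", "fy", "cx", "cy" (pixels), "T" (4x4, takes a point from camera to world coordinates). Camera axes: x right, y up, looking along -z (the intrinsics and any distortion apply to the point x, -y, -z); pixel columns grow to the right and rows downward; lengths in m; the calibration is good to about 2 mm. A picture is of the moment at which its call begins. camera_info takes no time and is no camera call.
- r.close_job(): hands the job in, once; it reports no verdict.
The state is a dict: "time_s": time; "joints": joint angles; "qd": joint speeds; "joint_torque": joint torques, N m; "tcp_pos": TCP position; "eef_rot": TCP orientation; "contact_force": force on the tool from outside, world axes, zero at the start; "moment": the same for the moment, N m; "gripper_width": finger opening in m.
Only numpy, scipy, OpenCV 4.12 (cv2) and the standard library are available. Lean on these libraries where they do the work, as an engineer would, in place of code of your own. Each camera call takes 0.05 s, during which the arm holds its last target.

## Task

Two brown acetate blanks have just been glued on their gluing stations, one round and one oblong. On the round blank lay the round pressing plate, then the large weight, then the small weight on top; on the oblong blank lay the oblong plate, lined up with the blank, then the medium weight. Centre everything on its blank, never let a weight touch a blank or its station, and do not shift the jar, the tape roll or the pencil.

Things in the scene. Friction and masses are not known exactly. Their poses are not given: they have to be found in the camera images.
- round_blank (a point): Round gluing station, fixed to the table: round grey base 80 mm across and 10 mm high, dark round pedestal 52 mm across, and on it the round brown blank 50 mm across and 4 mm thick. Point: centre of the blank's top face, 26 mm above the table; z is up
- oblong_blank (a point): Oblong gluing station, fixed to the table: grey base 84 x 64 mm and 10 mm high, dark oblong pedestal 56 x 40 mm, and on it the oblong brown blank 54 x 38 mm and 4 mm thick. Point: centre of the blank's top face, 26 mm above the table; x along the blank's long side (54 mm), y along its short side; z is up
- round_plate_mid (a point): Round pressing plate, loose: dark grey metal disc with a thin cork layer below, 52 mm across, 12 mm thick, about 60 g; lies on the table at the start, bottom at z = 0. Point: its centre, half-way up; z is up
- oblong_plate_mid (a point): Oblong pressing plate, loose: dark grey metal with a thin cork layer below, 56 x 40 mm, 12 mm thick, about 70 g; lies on the table at the start, bottom at z = 0. Point: its centre, half-way up; x along its long side (56 mm), y along its short side (40 mm); z is up
- large_weight_mid (a point): Large weight, loose: plain light grey steel cylinder standing on end, 46 mm across, 24 mm high, flat ends, about 0.31 kg; lies on the table at the start, bottom at z = 0. Point: its centre, half-way up; z is up
- medium_weight_mid (a point): Medium weight, loose: plain light grey steel cylinder standing on end, 35 mm across, 24 mm high, flat ends, about 0.18 kg; lies on the table at the start, bottom at z = 0. Point: its centre, half-way up; z is up
- small_weight_mid (a point): Small weight, loose: plain light grey steel cylinder standing on end, 25 mm across, 24 mm high, flat ends, about 0.09 kg; lies on the table at the start, bottom at z = 0. Point: its centre, half-way up; z is up
- pads_jar: Small clear jar with a white cap, loose, 42 mm across, 44 mm high, standing between the two stations; to be left where it is. Origin: centre of its underside
- tape_roll: Small roll of marking tape, loose, 44 mm across, 12 mm high, lying flat at the left of the stations; to be left where it is. Origin: centre of its underside
- pencil: Pencil, loose, 123 mm long, 7 mm thick, lying at the right of the stations; to be left where it is. Origin: under its middle; y along its length
Not all that is in view belongs to the job. What is shaped like the part that bears large_weight_mid but red is not meant.

How it is judged:
By the outcome, as a careful person would: the job done as asked, in the order asked, and still so for the second after the job is handed in, with the robot touching nothing.
It also fails if it takes over 120 s, if anything falls off the work surface, if the arm or the gripper's body presses on something with over 40 N, if the wrist force passes 120 N, or if a joint passes its speed limit or range.

## Working session

There is one attempt and no reset: what is moved stays moved. The work goes in short steps, Python scripts to look and compute and a tool call to move; the robot and the scene stay as the last step left them, time stands still between calls to the robot, and variables do not carry over. Pictures are saved under pics/ and viewed, and the job is handed in when it is done.

Besides the shell and the picture viewer there is one more tool, called after ">>>" as name(argument=value, ...), one argument or row to a line, values as JSON. apply_moves: Moves the arm, as the interface text tells. Its arguments: {"type":"object","properties":{"moves":{"type":"array","items":{"type":"array","items":{"type":"number"}}},"hand":{"type":"number"},"grip_force":{"type":"number"}},"required":["moves"]}

```bash
ls; mkdir -p pics; python3 - <<'E'
from plant import status, imaging, r
import cv2,numpy as np
print(status.get_state(), r.grasp_offset)
for n in ("side","top"):
    p,d=imaging.capture(n); cv2.imwrite(f"pics/{n}0.png",p); np.save(f"{n}0.npy",d)
    i=imaging.camera_info(n); print(n,i)
E
```

```text
pics
{'time_s': 0.0, 'joints': array([ 8.45734889e+01,  2.05898885e+01,  6.36792039e-01, -2.00479212e-02,
       -7.01340049e+01, -1.65063563e+01]), 'qd': array([ 0.0442298 ,  0.06353394,  0.01377533,  0.00428681,  0.00508221,
       -0.03437276]), 'joint_torque': array([-2.55239347e-04, -5.82710123e+01,  2.93066096e+01,  6.99768528e+00,
        7.14881869e-03, -1.64678750e-04]), 'tcp_pos': array([0.25197828, 0.62571706, 0.22566328]), 'eef_rot': array([ 1.79911133e+02, -6.67980748e-03, -2.19396893e+01]), 'contact_force': array([-0.13002051,  0.61641245, -0.42544622]), 'moment': array([-0.02521785, -0.02122522, -0.00894887]), 'gripper_width': 0.08774660296931251} 0.0188
side {'fx': 492.8977340958012, 'fy': 492.8977340958012, 'cx': 252.3237086240723, 'cy': 189.25393316611058, 'T': array([[ 0.99238723,  0.08554718, -0.08859608,  0.42920579],
       [-0.12245853,  0.60893099, -0.78371357, -0.80233477],
       [-0.01309558,  0.78859669,  0.61477132,  0.65663875],
       [ 0.        ,  0.        ,  0.        ,  1.        ]])}
top {'fx': 466.58602438457035, 'fy': 466.58602438457035, 'cx': 256.80114469596765, 'cy': 185.25036501448818, 'T': array([[ 0.02570056,  0.98370662, -0.17793471,  0.32634074],
       [-0.9996655 ,  0.02477495, -0.00742226, -0.00433309],
       [-0.00289301,  0.17806594,  0.9840143 ,  1.0825698 ],
       [ 0.        ,  0.        ,  0.        ,  1.        ]])}
```

View pics/side0.png

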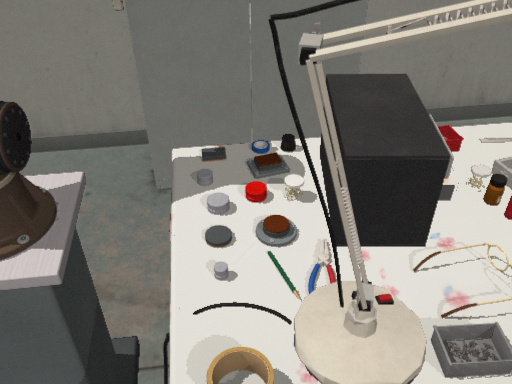

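View pics/top0.png

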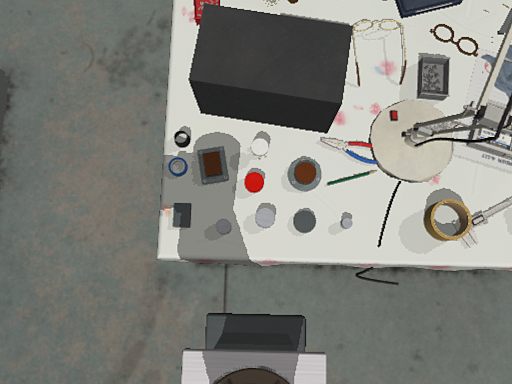

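```bash
python3 - <<'E'
import cv2
p=cv2.imread("pics/top0.png"); cv2.imwrite("pics/top0z.png",cv2.resize(p[115:270,150:390],None,fx=3.3,fy=3.3,interpolation=cv2.INTER_CUBIC))
p=cv2.imread("pics/side0.png"); cv2.imwrite("pics/side0z.png",cv2.resize(p[125:315,165:355],None,fx=3.1,fy=3.1,interpolation=cv2.INTER_CUBIC))
E
```

```text
(no output)
```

View pics/top0z.png

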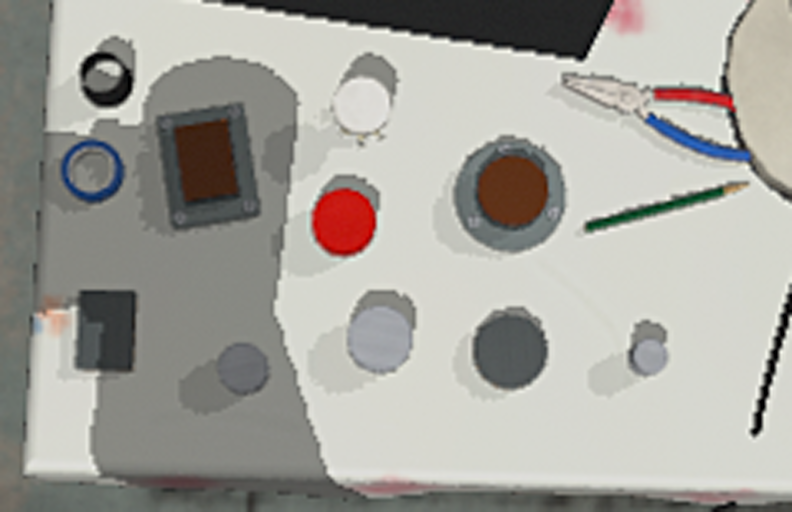

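View pics/side0z.png

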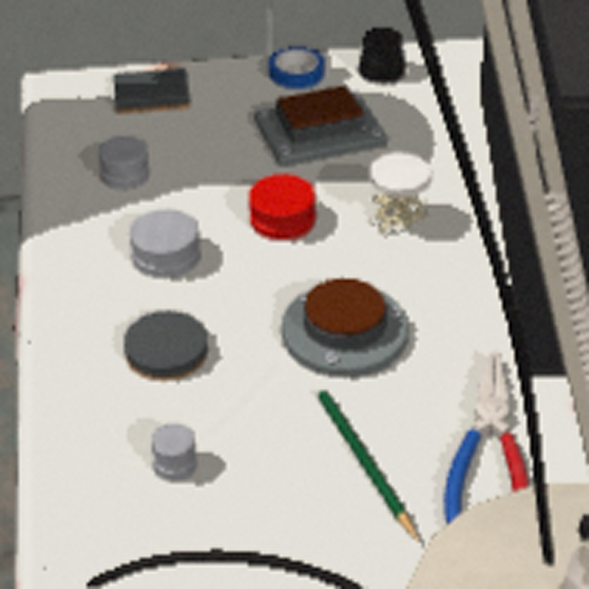

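```bash
cat > h.py <<'E'
import cv2,numpy as np
from plant import imaging,status
def rays(info,uv):
    uv=np.asarray(uv,float).reshape(-1,2)
    d=np.stack([(uv[:,0]-info['cx'])/info['fx'],-(uv[:,1]-info['cy'])/info['fy'],-np.ones(len(uv))],1)
    return d@info['T'][:3,:3].T, info['T'][:3,3]
def toplane(info,uv,z):
    d,o=rays(info,uv); return o+d*((z-o[2])/d[:,2])[:,None]
def cloud(info,dep):
    v,u=np.mgrid[:dep.shape[0],:dep.shape[1]]
    d,o=rays(info,np.stack([u.ravel(),v.ravel()],1))
    P=o+d*dep.ravel()[:,None]; P[dep.ravel()==0]=np.nan
    return P.reshape(*dep.shape,3)
def topface(info,dep,c,zt,rad,tol=.006,img=None,f=None):
    """points of the horizontal face at zt near c(xy): mask -> contour -> plane"""
    P=cloud(info,dep)
    m=(abs(P[...,2]-zt)<tol)&(np.hypot(P[...,0]-c[0],P[...,1]-c[1])<rad)
    if f is not None: m&=f(img)
    m=m.astype(np.uint8)
    cs,_=cv2.findContours(m,cv2.RETR_EXTERNAL,cv2.CHAIN_APPROX_NONE)
    k=max(cs,key=cv2.contourArea)
    mm=np.zeros_like(m); cv2.drawContours(mm,[k],-1,1,-1)
    v,u=np.nonzero(mm); A=toplane(info,np.stack([u,v],1),zt)
    return A
E
python3 - <<'E'
from h import *
for n in("top","side"):
    i=imaging.camera_info(n); P=cloud(i,np.load(n+"0.npy"))
    pts=dict(top=dict(table=(300,245),large=(265,215),med=(223,226),small=(346,219),rp=(304,220),op=(182,215),rb=(304,173),ob=(211,163),red=(255,181),jar=(259,146),boxnear=(270,115),boxtop=(270,60),lamp=(400,140)),side=dict(table=(260,290),large=(218,198),rp=(218,234),op=(212,151),small=(221,266),med=(204,174),rb=(277,224),ob=(268,159)))[n]
    for k,(u,v) in pts.items(): print(n,k,P[v,u].round(4))
    if n=="top":
        q=P[...,2]; print("noise",np.nanstd(q[240:250,300:320]))
        for v in range(90,140,6): print(v,P[v,270].round(3))
E
```

```text
top table [nan nan nan]
top large [ 0.4497 -0.0168  0.0211]
top med [0.4222 0.0782 0.0205]
top small [ 0.4447 -0.2009  0.0255]
top rp [ 0.4412 -0.1066  0.0147]
top op [0.4456 0.174  0.0144]
top rb [ 0.5485 -0.1045  0.0281]
top ob [0.5678 0.1116 0.0236]
top red [0.5273 0.008  0.0256]
top jar [0.6062 0.0008 0.0426]
top boxnear [ 0.672  -0.0224  0.0699]
top boxtop [ 0.7405 -0.0176  0.2068]
top lamp [ 0.6327 -0.3278  0.0286]
noise 0.002032020643108955
90 [ 0.676 -0.019  0.208]
96 [ 0.672 -0.02   0.187]
102 [ 0.673 -0.02   0.15 ]
108 [ 0.672 -0.021  0.115]
114 [ 0.671 -0.022  0.08 ]
120 [ 0.672 -0.023  0.035]
126 [ 0.667 -0.024  0.003]
132 [ 0.652 -0.025  0.004]
138 [ 0.638 -0.025 -0.   ]
side table [ 0.5024 -0.2468  0.0007]
side large [ 0.4473 -0.0169  0.0256]
side rp [ 0.4402 -0.1098  0.0125]
side op [0.4456 0.1779 0.0127]
side small [ 0.4397 -0.2044  0.0244]
side med [0.4227 0.0725 0.024 ]
side rb [ 0.5536 -0.1114  0.0256]
side ob [0.5688 0.107  0.026 ]
```

```bash
cat > meas.py <<'E'
from h import *
O=dict(large=((.449,-.017),.024,.032,46),med=((.422,.076),.024,.026,35),small=((.443,-.203),.024,.022,25),rp=((.441,-.108),.012,.036,52),
 op=((.446,.176),.012,.045,0),rb=((.551,-.108),.026,.034,50),ob=((.568,.109),.026,.042,0),jar=((.604,.0),.044,.03,42))
def measure(tag,names=None,O=O):
    out={}
    for n in("top","side"):
        i=imaging.camera_info(n); dep=np.load(f"{n}{tag}.npy"); img=cv2.imread(f"pics/{n}{tag}.png")
        for k in names or O:
            c,z,rad,_=O[k]
            g=img.astype(int)
            f=None
            if k in("rb","ob"): f=lambda im:(im[...,2].astype(int)-im[...,0]>25)
            if k in("rp","op"): f=lambda im:(im.max(2)<95)
            try:A=topface(i,dep,c,z,rad,.007 if z>.013 else .02,img,f)
            except Exception as e: print(n,k,e); continue
            P=A[:,:2]; ctr=P.mean(0)
            uv=None
            rect=cv2.minAreaRect((P*1000).astype(np.float32))
            w,V=np.linalg.eigh(np.cov(P.T)); a=np.degrees(np.arctan2(V[1,1],V[0,1])); a=(a+90)%180-90
            ext=(P.max(0)-P.min(0))*1000; mid=(P.max(0)+P.min(0))/2
            print(n,k,len(P),"cen",(ctr*1000).round(1),"mid",(mid*1000).round(1),"ext",ext.round(1),"ang",a.round(1),"rect",np.round(rect[1],1),round(rect[2],1), "sd4",(4*np.sqrt(w)*1000).round(1))
            out[n,k]=ctr
    return out
E
python3 -c "
from meas import *
measure('0')"
```

```text
top large 318 cen [444.3 -15.7] mid [443.7 -15.7] ext [43.8 43.5] ang -37.3 rect [43.4 43.3] 1.5 sd4 [45.8 46.2]
top med 182 cen [421.6  78.1] mid [421.9  78. ] ext [32.1 32.3] ang -73.7 rect [31.9 31.8] 2.1 sd4 [34.5 34.8]
top small 94 cen [ 436.8 -201.5] mid [ 436.9 -201.1] ext [20.8 22.8] ang -71.4 rect [20.5 22.9] 1.5 sd4 [24.1 25.9]
top rp 372 cen [ 439.3 -107.2] mid [ 440.3 -108. ] ext [48.6 48.4] ang -73.6 rect [48.5 48.3] 0.7 sd4 [49.8 50.6]
top op 417 cen [446.7 174.5] mid [446.2 175.7] ext [56.1 41.6] ang 6.3 rect [56.5 39.4] 2.9 sd4 [45.2 65.7]
top rb 348 cen [ 550.5 -106.8] mid [ 551.3 -107. ] ext [47.4 46.3] ang 10.3 rect [47.3 46.3] 0.6 sd4 [49.  49.5]
top ob 355 cen [567.  109.3] mid [567.4 109.1] ext [57.8 43.6] ang 9.5 rect [53.2 36.6] 10.6 sd4 [42.7 61.8]
top jar 252 cen [6.042e+02 5.000e-01] mid [ 6.047e+02 -3.000e-01] ext [40.6 39.3] ang -6.0 rect [40.3 39.1] 1.4 sd4 [40.9 42.9]
side large 300 cen [445.9 -22.9] mid [446.  -23.2] ext [43.7 52.4] ang 89.3 rect [51.8 42.9] 85.2 sd4 [46.2 54.2]
side med 154 cen [423.2  71.4] mid [423.8  70.9] ext [33.3 41.9] ang 84.9 rect [41.4 32.8] 86.7 sd4 [35.9 44.3]
side small 148 cen [ 438.7 -207.7] mid [ 438.7 -208.5] ext [23.4 29.3] ang 88.9 rect [28.6 22.7] 85.3 sd4 [25.7 30.3]
side rp 454 cen [ 440.5 -114.7] mid [ 440.3 -114.1] ext [50.  57.2] ang -85.4 rect [55.1 49.8] 82.2 sd4 [51.1 59.4]
side op 285 cen [448.4 167.2] mid [448.6 167.9] ext [56.3 51.9] ang 17.2 rect [52.8 54.6] 87.6 sd4 [57.7 65.6]
side rb 373 cen [ 551.7 -109.9] mid [ 551.7 -109.6] ext [49.2 50.2] ang 76.7 rect [48.5 48.1] 82.1 sd4 [49.6 52.3]
side ob 246 cen [568.4 106. ] mid [568.6 105.9] ext [56.9 47.6] ang 11.6 rect [53.5 40.6] 11.2 sd4 [47.5 62. ]
side jar 225 cen [605.7  -6.2] mid [605.7  -5.7] ext [41.4 47.8] ang 78.0 rect [44.9 41.5] 52.8 sd4 [41.9 48.5]
```

```bash
cat > go.py <<'E'
import sys,numpy as np
from scipy.spatial.transform import Rotation as R
from plant import status
def row(x,y,z,yaw,s=None):
    s=s or status.get_state()
    R0=R.from_euler('xyz',s['eef_rot'],degrees=True); R1=R.from_euler('xyz',[180,0,yaw],degrees=True)
    t=R0.inv().apply(np.array([x,y,z])-s['tcp_pos'])/.2; w=(R0.inv()*R1).as_rotvec(degrees=True)/90
    return np.concatenate([t,w]).round(4)
if __name__=="__main__":
    s=status.get_state(); print(s['time_s'],s['tcp_pos'].round(4),s['eef_rot'].round(2),s['contact_force'].round(1),round(s['gripper_width'],4),s['joints'].round(1))
    for a in sys.argv[1:]:
        print(a,row(*map(float,a.split(',')),s=s).tolist())
E
python3 go.py .4,.45,.2,-11
```

```text
0.1 [0.252  0.6257 0.2257] [ 1.7992e+02 -1.0000e-02 -2.1940e+01] [ 0.9 -0.1  0.6] 0.0875 [ 84.6  20.6   0.6  -0.  -70.1 -16.5]
.4,.45,.2,-11 [1.0146, 0.5384, 0.1296, 0.0009, -0.0, -0.1215]
```

Candidates (top picture): large weight, grey, (265,217) versus the red look-alike at (255,182). Medium is grey at (223,226), small is grey at (346,220). The round dark plate is at (304,220) and the oblong dark plate at (182,215). The black ring at (182,139) and blue tape at (178,167) are not parts for this job. The zoomed crops confirmed these choices by colour and size. I'm swinging the arm over first.

>>> apply_moves(
  moves=[
    [0.99,0.53,0.13,0,0,-0.12],
    [0.99,0.53,0.13,0,0,-0.12],
    [0.99,0.53,0.13,0,0,-0.12],
    [0.99,0.53,0.13,0,0,-0.12],
    [0.99,0.53,0.13,0,0,-0.12],
  ],
  hand=-1,
)

```text
time_s: 0.72
tcp_pos: [0.3973, 0.4508, 0.1993]
eef_rot: [179.8, 0.0, -11.3]
contact_force: [0.6, 0.6, 0.4]
gripper_width: 0.0874
```

```bash
python3 go.py .44,.26,.15,0
```

```text
0.725 [0.3973 0.4508 0.1993] [ 1.7983e+02  4.0000e-02 -1.1330e+01] [0.6 0.6 0.4] 0.0874 [ 67.2  14.8 -11.2  -0.  -64.2  11.4]
.44,.26,.15,0 [0.397, 0.8926, 0.2491, 0.0018, 0.0006, -0.1259]
```

>>> apply_moves(
  moves=[
    [0.4,0.89,0.25,0.002,0,-0.126],
    [0.4,0.89,0.25,0.002,0,-0.126],
    [0.4,0.89,0.25,0.002,0,-0.126],
    [0.4,0.89,0.25,0.002,0,-0.126],
  ],
)

```text
time_s: 1.23
tcp_pos: [0.4401, 0.2576, 0.1489]
eef_rot: [179.9, 0.1, -0.1]
contact_force: [0.3, -0.0, 0.8]
gripper_width: 0.0877
```

```bash
python3 go.py .44,.08,.15,0
```

```text
1.225 [0.4401 0.2576 0.1489] [ 1.7995e+02  1.4000e-01 -1.0000e-01] [ 0.3 -0.   0.8] 0.0877 [ 52.4   9.  -26.   -0.1 -55.1  37.6]
.44,.08,.15,0 [0.0013, 0.8881, -0.0048, 0.0006, 0.0015, -0.0011]
```

>>> apply_moves(
  moves=[
    [0,0.9,0,0,0,0],
    [0,0.9,0,0,0,0],
    [0,0.9,0,0,0,0],
    [0,0.9,0,0,0,0],
  ],
)

```text
time_s: 1.72
tcp_pos: [0.4394, 0.0755, 0.1493]
eef_rot: [180.0, 0.1, -0.3]
contact_force: [0.2, 0.0, -0.1]
gripper_width: 0.0873
```

```bash
python3 go.py .44,-.109,.1,0
```

```text
1.725 [0.4394 0.0755 0.1493] [ 1.7996e+02  1.3000e-01 -2.9000e-01] [ 0.2  0.  -0.1] 0.0873 [ 35.2   2.7 -33.3  -0.1 -54.2  54.6]
.44,-.109,.1,0 [0.0081, 0.9221, 0.2471, 0.0005, 0.0015, -0.0032]
```

>>> apply_moves(
  moves=[
    [0.01,0.92,0.25,0,0,0],
    [0.01,0.92,0.25,0,0,0],
    [0.01,0.92,0.25,0,0,0],
    [0.01,0.92,0.25,0,0,0],
    [0.01,0.92,0.25,0,0,0],
  ],
  hand=-0.55,
)

```text
time_s: 2.35
tcp_pos: [0.4411, -0.1082, 0.0994]
eef_rot: [180.0, 0.1, -0.3]
contact_force: [1.0, 0.4, -0.2]
gripper_width: 0.0678
```

```bash
python3 go.py .44,-.109,.003,0; python3 - <<'E'
from h import *
for n in("top","side"):
    p,d=imaging.capture(n); cv2.imwrite(f"pics/{n}1.png",p); np.save(f"{n}1.npy",d)
a=cv2.imread("pics/top1.png")[115:270,200:390]; b=cv2.imread("pics/side1.png")[125:315,165:355]
cv2.imwrite("pics/c1.png",np.hstack([cv2.resize(a,(400,330)),cv2.resize(b,(400,400))[:330]]))
E
```

```text
2.35 [ 0.4411 -0.1082  0.0994] [ 1.7995e+02  1.3000e-01 -3.3000e-01] [ 1.   0.4 -0.2] 0.0678 [ 11.2   7.2 -36.2   0.  -46.8  78.4]
.44,-.109,.003,0 [-0.0046, 0.0037, 0.4818, 0.0005, 0.0015, -0.0036]
```

View pics/c1.png

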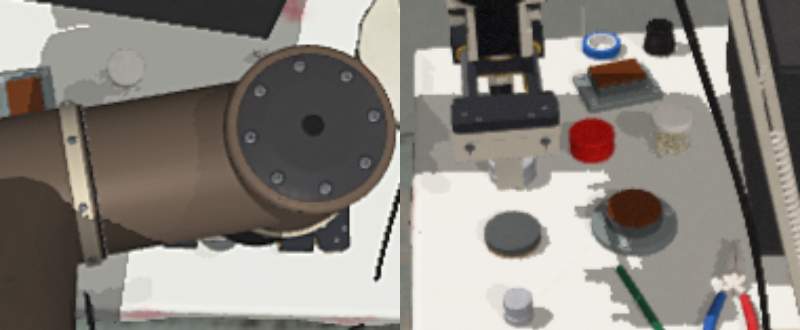

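The side view shows the round plate (≈(221,236)) clear below the gripper and nothing else under the fingers. The arm hides the row in the top view. Descending now.

>>> apply_moves(
  moves=[
    [-0.005,0.004,0.24,0,0.001,-0.003],
    [-0.005,0.004,0.42,0,0.001,-0.003],
    [-0.005,0.004,0.46,0,0.001,-0.003],
    [-0.005,0.004,0.48,0,0.001,-0.003],
    [-0.005,0.004,0.48,0,0.001,-0.003],
  ],
)

```text
time_s: 3.08
tcp_pos: [0.4412, -0.1076, 0.0047]
eef_rot: [180.0, -0.1, 0.1]
contact_force: [-0.5, -0.4, -0.1]
gripper_width: 0.0677
```

>>> apply_moves(
  moves=[
    [0,0,0,0,0,0],
    [0,0,0,0,0,0],
    [0,0,0,0,0,0],
    [0,0,0,0,0,0],
  ],
  hand=1,
  grip_force=12,
)

```text
time_s: 3.58
tcp_pos: [0.4417, -0.1076, 0.0054]
eef_rot: [180.0, -0.2, 0.1]
contact_force: [-1.4, 1.2, 7.8]
gripper_width: 0.0516
```

```bash
python3 go.py .44,-.109,.003,0
```

```text
3.575 [ 0.4417 -0.1076  0.0054] [ 1.7998e+02 -1.8000e-01  1.4000e-01] [-1.4  1.2  7.8] 0.0516 [ 11.3  16.  -42.1   0.1 -31.7  78.7]
.44,-.109,.003,0 [-0.0088, 0.0072, 0.0121, 0.0002, -0.002, 0.0015]
```

>>> apply_moves(
  moves=[
    [0,0,-0.1,0,0,0],
    [0,0,-0.3,0,0,0],
    [0,0,-0.4,0,0,0],
    [0,0,-0.4,0,0,0],
  ],
)

```text
time_s: 4.08
tcp_pos: [0.4425, -0.1074, 0.0869]
eef_rot: [-180.0, -0.4, 0.1]
contact_force: [-0.1, 0.9, -1.1]
gripper_width: 0.0514
```

```bash
python3 go.py .552,-.107,.08,0;  python3 - <<'E'
from h import *
p,d=imaging.capture("side"); cv2.imwrite("pics/side2.png",p); np.save("side2.npy",d)
cv2.imwrite("pics/c2.png",cv2.resize(p[125:315,165:355],None,fx=3,fy=3))
E
```

```text
4.075 [ 0.4425 -0.1074  0.0869] [-1.7998e+02 -3.9000e-01  1.3000e-01] [-0.1  0.9 -1.1] 0.0514 [ 11.3   8.  -37.3   0.1 -44.3  78.8]
.552,-.107,.08,0 [0.5472, -0.001, 0.0383, -0.0002, -0.0043, 0.0014]
```

View pics/c2.png

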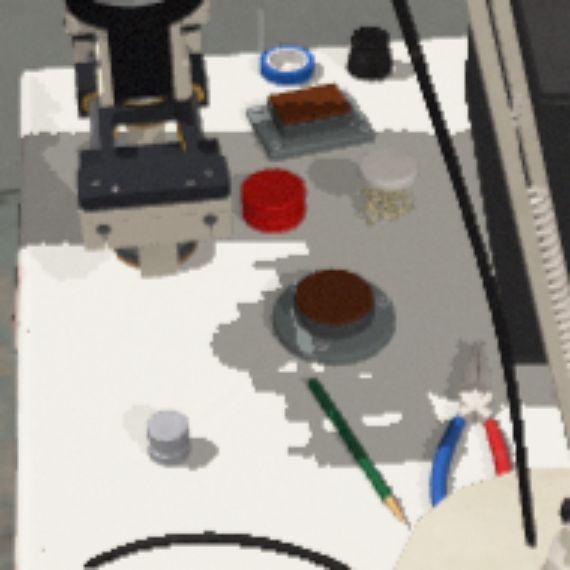

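The plate is held: its dark rim is visible under the finger at about (216,211), and its old spot is empty. Moving it above the round blank.

>>> apply_moves(
  moves=[
    [0.15,0,0.03,0,-0.004,0],
    [0.35,0,0.04,0,-0.004,0],
    [0.5,0,0.04,0,-0.004,0],
    [0.55,0,0.04,0,-0.004,0],
    [0.55,0,0.04,0,-0.004,0],
    [0.55,0,0.04,0,-0.004,0],
  ],
)

```text
time_s: 4.88
tcp_pos: [0.5503, -0.1073, 0.0778]
eef_rot: [-180.0, 0.2, 0.1]
contact_force: [-0.4, -0.5, -0.2]
gripper_width: 0.0515
```

```bash
python3 go.py .5529,-.107,.036,0 .5529,-.107,.031,0;  python3 - <<'E'
from h import *
for n in ("side","top"):
    p,d=imaging.capture(n); cv2.imwrite(f"pics/{n}3.png",p); np.save(f"{n}3.npy",d)
p=cv2.imread("pics/side3.png")
cv2.imwrite("pics/c3.png",cv2.resize(p[145:295,205:355],None,fx=4,fy=4))
E
```

```text
4.875 [ 0.5503 -0.1073  0.0778] [-1.7998e+02  1.7000e-01  1.0000e-01] [-0.4 -0.5 -0.2] 0.0515 [  8.9  18.2 -24.5  -0.1 -47.5  81.2]
.5529,-.107,.036,0 [0.0136, -0.0015, 0.2092, -0.0002, 0.0019, 0.0011]
.5529,-.107,.031,0 [0.0137, -0.0015, 0.2342, -0.0002, 0.0019, 0.0011]
```

View pics/c3.png

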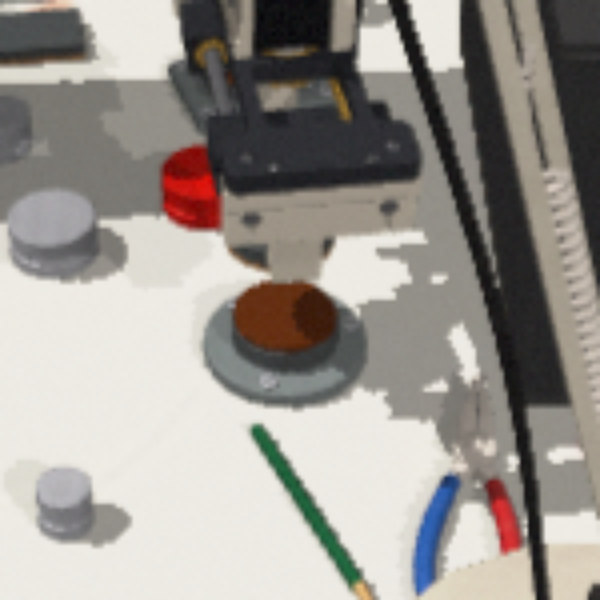

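The plate (u≈275) sits about 1 px left of the blank centre (u≈276.3). That matches the planned +2.6 mm in x. Lowering.

>>> apply_moves(
  moves=[
    [0.013,0,0.1,0,0.002,0],
    [0.013,0,0.18,0,0.002,0],
    [0.013,0,0.2,0,0.002,0],
    [0.013,0,0.21,0,0.002,0],
    [0.013,0,0.21,0,0.002,0],
  ],
)

```text
time_s: 5.6
tcp_pos: [0.5535, -0.1073, 0.0367]
eef_rot: [-180.0, -0.1, 0.1]
contact_force: [0.3, 0.3, -1.0]
gripper_width: 0.051
```

```bash
python3 go.py .5529,-.107,.031,0;  python3 - <<'E'
from h import *
for n in ("side",):
    p,d=imaging.capture(n); cv2.imwrite(f"pics/{n}4.png",p); np.save(f"{n}4.npy",d)
p=cv2.imread("pics/side4.png")
cv2.imwrite("pics/c4.png",cv2.resize(p[185:265,235:335],None,fx=7,fy=7))
E
```

```text
5.6 [ 0.5535 -0.1073  0.0367] [-1.7998e+02 -1.0000e-01  1.1000e-01] [ 0.3  0.3 -1. ] 0.051 [  8.9  21.4 -26.6  -0.  -41.9  81.2]
.5529,-.107,.031,0 [-0.0031, -0.0013, 0.0284, -0.0002, -0.0011, 0.0012]
```

View pics/c4.png

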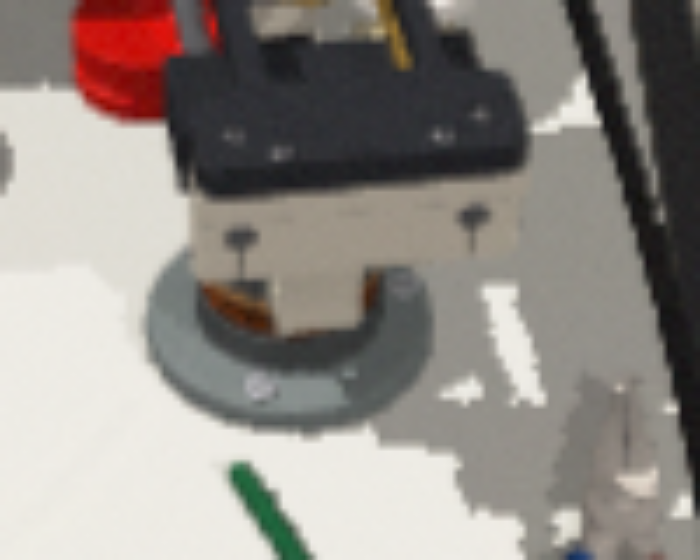

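>>> apply_moves(
  moves=[
    [-0.002,-0.001,0.015,0,-0.001,0],
    [-0.002,-0.001,0.025,0,-0.001,0],
    [-0.002,-0.001,0.03,0,-0.001,0],
    [-0.002,-0.001,0.03,0,-0.001,0],
  ],
)

```text
time_s: 6.15
tcp_pos: [0.5533, -0.107, 0.0315]
eef_rot: [-180.0, -0.0, 0.1]
contact_force: [-2.9, 1.4, 5.7]
gripper_width: 0.0512
```

>>> apply_moves(
  moves=[
    [0,0,0,0,0,0],
    [0,0,0,0,0,0],
    [0,0,0,0,0,0],
  ],
  hand=-0.55,
)

```text
time_s: 6.52
tcp_pos: [0.5532, -0.1071, 0.0314]
eef_rot: [-180.0, -0.0, 0.1]
contact_force: [0.2, -0.5, -0.2]
gripper_width: 0.0675
```

>>> apply_moves(
  moves=[
    [0,0,-0.1,0,0,0],
    [0,0,-0.3,0,0,0],
    [0,0,-0.5,0,0,0],
    [0,0,-0.6,0,0,0],
  ],
)

```text
time_s: 7.02
tcp_pos: [0.5541, -0.1071, 0.1537]
eef_rot: [-180.0, -0.2, 0.1]
contact_force: [0.0, 0.0, -0.1]
gripper_width: 0.0679
```

```bash
python3 go.py .447,-.017,.1,0;  python3 - <<'E'
from h import *
for n in ("side",):
    p,d=imaging.capture(n); cv2.imwrite(f"pics/{n}5.png",p); np.save(f"{n}5.npy",d)
p=cv2.imread("pics/side5.png")
cv2.imwrite("pics/c5.png",cv2.resize(p[185:265,235:335],None,fx=7,fy=7))
E
```

```text
7.025 [ 0.5541 -0.1071  0.1537] [-1.7998e+02 -2.0000e-01  1.4000e-01] [ 0.   0.  -0.1] 0.0679 [  8.9  13.5 -19.5   0.  -56.9  81.2]
.447,-.017,.1,0 [-0.5355, -0.4515, 0.2669, -0.0002, -0.0023, 0.0016]
```

View pics/c5.png

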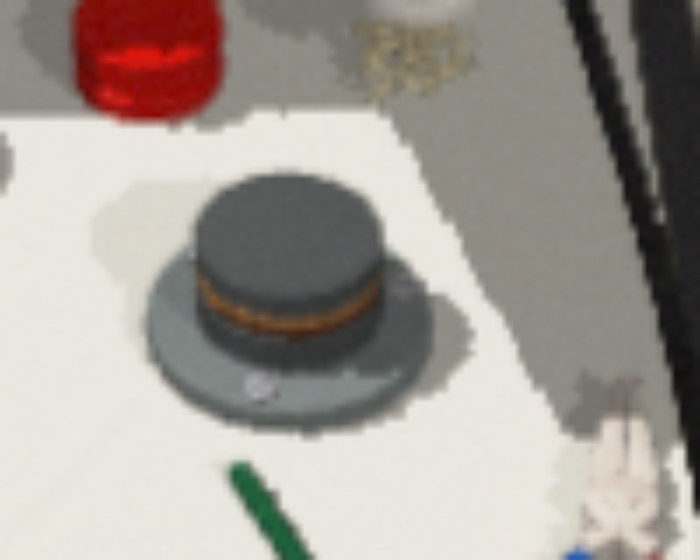

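The plate sits concentrically on the round blank: plate edges at u≈263–290 match the pedestal, with an even cork and blank rim. Next is the large weight.

>>> apply_moves(
  moves=[
    [-0.2,-0.2,0.05,0,-0.002,0],
    [-0.4,-0.35,0.2,0,-0.002,0.002],
    [-0.54,-0.457,0.27,0,-0.002,0.002],
    [-0.54,-0.457,0.27,0,-0.002,0.002],
    [-0.54,-0.457,0.27,0,-0.002,0.002],
    [-0.54,-0.457,0.27,0,-0.002,0.002],
  ],
  hand=-0.41,
)

```text
time_s: 7.82
tcp_pos: [0.4482, -0.0162, 0.1014]
eef_rot: [-180.0, -0.2, -0.1]
contact_force: [0.1, -0.2, 0.0]
gripper_width: 0.0621
```

```bash
python3 go.py .445,-.016,.007,0;  python3 - <<'E'
from h import *
for n in ("top",):
    p,d=imaging.capture(n); cv2.imwrite(f"pics/{n}6.png",p); np.save(f"{n}6.npy",d)
import h
from meas import *
O2=dict(rp=((.552,-.107),.038,.036,52))
i=imaging.camera_info("top"); img=cv2.imread("pics/top6.png"); dep=np.load("top6.npy")
A=topface(i,dep,(.552,-.107),.038,.04,.008,img)
print(len(A),A.mean(0),A.min(0),A.max(0))
cv2.imwrite("pics/c6.png",cv2.resize(img[125:265,200:360],None,fx=5,fy=4))
E
```

```text
7.825 [ 0.4482 -0.0162  0.1014] [-1.7999e+02 -2.1000e-01 -5.0000e-02] [ 0.1 -0.2  0. ] 0.0621 [ 23.3   6.3 -37.    0.1 -46.6  66.6]
.445,-.016,.007,0 [-0.0176, -0.0009, 0.4719, -0.0002, -0.0024, -0.0006]
73 [ 0.54851821 -0.12413232  0.038     ] [ 0.52811355 -0.13095739  0.038     ] [ 0.57021317 -0.11734366  0.038     ]
```

View pics/c6.png

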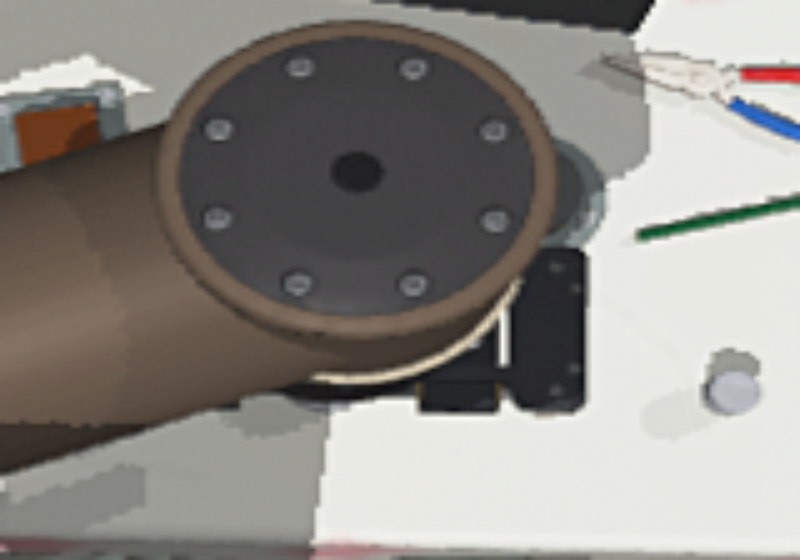

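The arm hides the round station in the top view, so I'll check the plate from side picture 5 instead.

```bash
python3 - <<'E'
from h import *
i=imaging.camera_info("side"); img=cv2.imread("pics/side5.png"); dep=np.load("side5.npy")
# ellipse extents seen in the crop (7x, offset 235,185): left/right edge and top/bottom of top face
for nm,z,pts in(("plate top",.038,[(195,238),(385,238),(290,173),(290,303)]),("base top",.010,[(147,325),(433,325),(290,420)])):
    P=toplane(i,[(235+u/7-.5,185+v/7-.5) for u,v in pts],z); print(nm,(P*1000).round(1).tolist())
m=np.zeros(img.shape[:2],np.uint8)
A=topface(i,dep,(.552,-.109),.038,.036,.0045); print(A.mean(0)*1000,A.min(0),A.max(0))
E
```

```text
plate top [[526.2, -105.9, 38.0], [577.1, -112.9, 38.0], [556.0, -82.5, 38.0], [547.5, -135.1, 38.0]]
base top [[512.5, -108.3, 10.0], [590.3, -119.1, 10.0], [545.5, -150.4, 10.0]]
[ 551.30556177 -110.85892259   38.        ] [ 0.52597895 -0.13938846  0.038     ] [ 0.57744251 -0.08353988  0.038     ]
```

>>> apply_moves(
  moves=[
    [-0.018,0,0.24,0,-0.002,0],
    [-0.018,0,0.4,0,-0.002,0],
    [-0.018,0,0.45,0,-0.002,0],
    [-0.018,0,0.47,0,-0.002,0],
    [-0.018,0,0.47,0,-0.002,0],
    [-0.018,0,0.47,0,-0.002,0],
  ],
)

```text
time_s: 8.62
tcp_pos: [0.4455, -0.016, 0.0082]
eef_rot: [-179.9, -0.1, -0.1]
contact_force: [-0.1, 1.1, -0.6]
gripper_width: 0.0618
```

>>> apply_moves(
  moves=[
    [0,0,0,0,0,0],
    [0,0,0,0,0,0],
    [0,0,0,0,0,0],
    [0,0,0,0,0,0],
  ],
  hand=1,
  grip_force=25,
)

```text
time_s: 9.12
tcp_pos: [0.4458, -0.016, 0.0086]
eef_rot: [-179.9, -0.2, -0.0]
contact_force: [-1.4, -0.8, 6.8]
gripper_width: 0.0451
```

>>> apply_moves(
  moves=[
    [0,0,-0.1,0,0,0],
    [0,0,-0.3,0,0,0],
    [0,0,-0.5,0,0,0],
    [0,0,-0.5,0,0,0],
  ],
)

```text
time_s: 9.62
tcp_pos: [0.4472, -0.0154, 0.1112]
eef_rot: [-179.8, -0.5, -0.0]
contact_force: [-0.3, -0.6, -3.6]
gripper_width: 0.0452
```

```bash
python3 go.py .5519,-.107,.11,0; python3 - <<'E'
from h import *
p,d=imaging.capture("side"); cv2.imwrite("pics/side7.png",p); np.save("side7.npy",d)
cv2.imwrite("pics/c7.png",cv2.resize(p[125:275,165:315],None,fx=4,fy=4))
E
```

```text
9.625 [ 0.4472 -0.0154  0.1112] [-1.7983e+02 -4.6000e-01 -3.0000e-02] [-0.3 -0.6 -3.6] 0.0452 [ 23.4   5.3 -36.5   0.  -47.7  66.5]
.5519,-.107,.11,0 [0.5238, 0.4579, 0.0086, -0.0019, -0.0051, -0.0003]
```

View pics/c7.png

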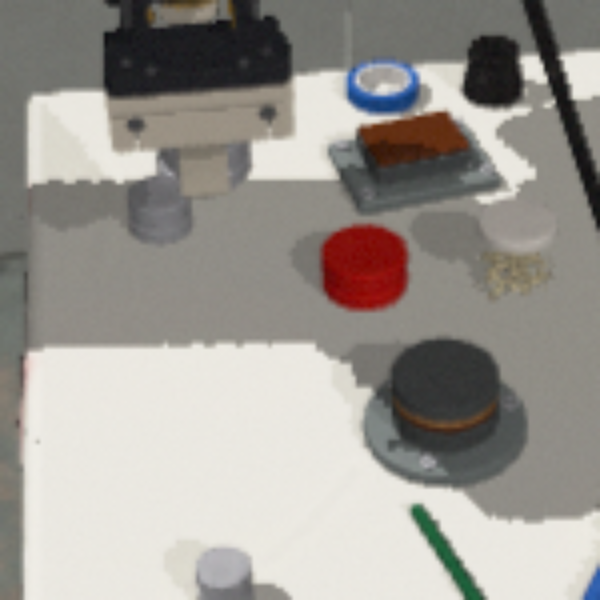

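Large weight held. Moving over the round station.

>>> apply_moves(
  moves=[
    [0.15,0.15,0,0,-0.005,0],
    [0.35,0.3,0,0,-0.005,0],
    [0.5,0.43,0,-0.002,-0.005,0],
    [0.53,0.458,0,-0.002,-0.005,0],
    [0.53,0.458,0,-0.002,-0.005,0],
    [0.53,0.458,0,-0.002,-0.005,0],
    [0.53,0.458,0,-0.002,-0.005,0],
  ],
)

```text
time_s: 10.55
tcp_pos: [0.5511, -0.1068, 0.1098]
eef_rot: [180.0, 0.2, -0.0]
contact_force: [-0.0, 0.3, -3.5]
gripper_width: 0.0452
```

```bash
python3 go.py .553,-.107,.053,0 .553,-.107,.046,0
```

```text
10.55 [ 0.5511 -0.1068  0.1098] [ 1.7996e+02  1.7000e-01 -1.0000e-02] [-0.   0.3 -3.5] 0.0452 [  9.   16.  -22.5   0.  -51.6  81. ]
.553,-.107,.053,0 [0.0104, 0.0009, 0.2838, 0.0004, 0.0019, -0.0001]
.553,-.107,.046,0 [0.0105, 0.0009, 0.3188, 0.0004, 0.0019, -0.0001]
```

>>> apply_moves(
  moves=[
    [0.01,0,0.12,0,0.002,0],
    [0.01,0,0.22,0,0.002,0],
    [0.01,0,0.27,0,0.002,0],
    [0.01,0,0.285,0,0.002,0],
    [0.01,0,0.285,0,0.002,0],
  ],
)

```text
time_s: 11.18
tcp_pos: [0.5533, -0.1067, 0.0533]
eef_rot: [180.0, -0.1, 0.0]
contact_force: [-0.4, -0.2, -2.4]
gripper_width: 0.0455
```

```bash
python3 go.py .553,-.107,.046,0; python3 - <<'E'
from h import *
p,d=imaging.capture("side"); cv2.imwrite("pics/side8.png",p); np.save("side8.npy",d)
cv2.imwrite("pics/c8.png",cv2.resize(p[185:265,235:335],None,fx=7,fy=7))
E
```

```text
11.175 [ 0.5533 -0.1067  0.0533] [ 1.7996e+02 -5.0000e-02  2.0000e-02] [-0.4 -0.2 -2.4] 0.0455 [  9.   20.1 -25.8   0.1 -44.1  80.9]
.553,-.107,.046,0 [-0.0014, 0.0016, 0.0364, 0.0004, -0.0006, 0.0002]
```

View pics/c8.png

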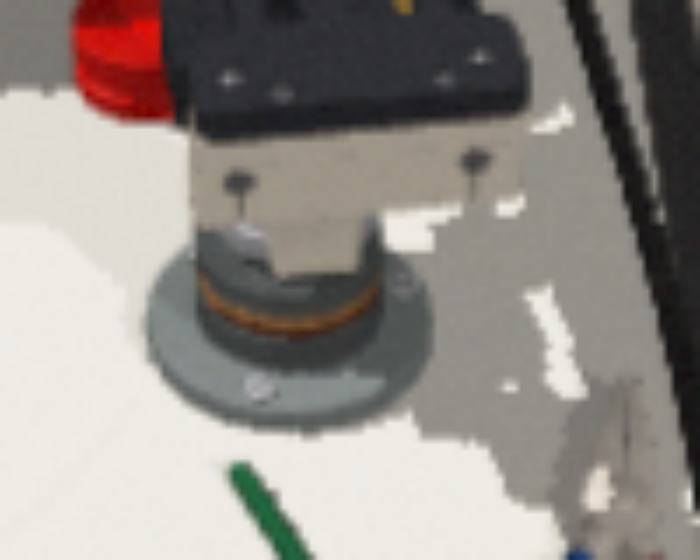

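The weight hangs over the plate, which spans u≈263–290, and looks concentric. Lowering to contact.

>>> apply_moves(
  moves=[
    [-0.001,0.001,0.015,0,0,0],
    [-0.001,0.001,0.025,0,0,0],
    [-0.001,0.001,0.032,0,0,0],
    [-0.001,0.001,0.035,0,0,0],
    [-0.001,0.001,0.036,0,0,0],
  ],
)

```text
time_s: 11.85
tcp_pos: [0.5532, -0.107, 0.0467]
eef_rot: [180.0, -0.1, 0.0]
contact_force: [-2.7, 0.7, 6.5]
gripper_width: 0.045
```

>>> apply_moves(
  moves=[
    [0,0,0,0,0,0],
    [0,0,0,0,0,0],
    [0,0,0,0,0,0],
  ],
  hand=-0.41,
)

```text
time_s: 12.22
tcp_pos: [0.5534, -0.107, 0.0467]
eef_rot: [180.0, -0.1, 0.0]
contact_force: [-0.4, -0.3, -0.2]
gripper_width: 0.0613
```

>>> apply_moves(
  moves=[
    [0,0,-0.1,0,0,0],
    [0,0,-0.3,0,0,0],
    [0,0,-0.5,0,0,0],
    [0,0,-0.6,0,0,0],
  ],
)

```text
time_s: 12.72
tcp_pos: [0.5542, -0.1069, 0.1692]
eef_rot: [180.0, -0.3, 0.0]
contact_force: [0.0, 0.1, 0.2]
gripper_width: 0.0619
```

```bash
python3 go.py .438,-.203,.1,0; python3 - <<'E'
from h import *
p,d=imaging.capture("side"); cv2.imwrite("pics/side9.png",p); np.save("side9.npy",d)
cv2.imwrite("pics/c9.png",cv2.resize(p[185:265,235:335],None,fx=7,fy=7))
E
```

```text
12.725 [ 0.5542 -0.1069  0.1692] [ 1.7996e+02 -2.8000e-01  3.0000e-02] [0.  0.1 0.2] 0.0619 [  9.   12.6 -18.4   0.1 -58.7  81. ]
.438,-.203,.1,0 [-0.583, 0.4801, 0.3433, 0.0004, -0.0031, 0.0004]
```

View pics/c9.png

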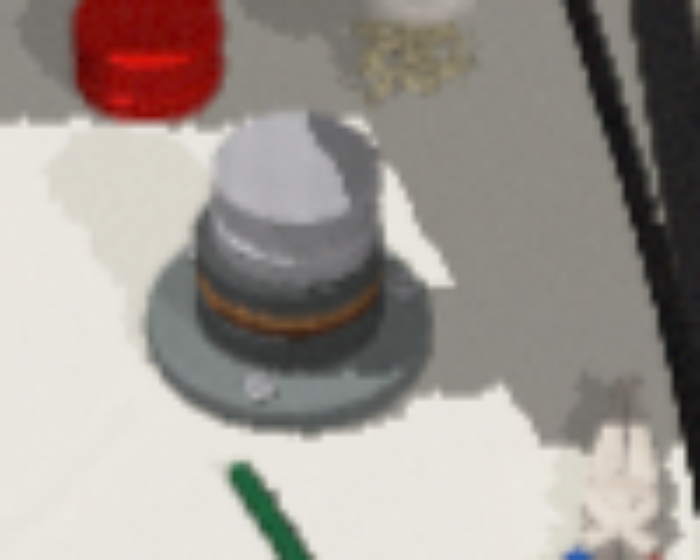

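```bash
python3 - <<'E'
from h import *
i=imaging.camera_info("side"); dep=np.load("side9.npy")
P=toplane(i,[(235+u/7-.5,185+v/7-.5) for u,v in [(212,168),(381,168),(296,109),(296,227)]],.062); print((P*1000).round(1).tolist())
A=topface(i,dep,(.552,-.109),.062,.036,.0045); print(A.mean(0)*1000,A.min(0),A.max(0))
E
```

```text
[[530.8, -105.6, 62.0], [575.4, -111.8, 62.0], [557.0, -84.1, 62.0], [549.1, -132.2, 62.0]]
[ 552.92345265 -110.7111103    62.        ] [ 0.53016714 -0.13493742  0.062     ] [ 0.57579455 -0.08609675  0.062     ]
```

The large weight is centred at (553.1,-108.5) against the plate at (551.7,-109.2), both in side-camera coordinates, so it is within about 1.5 mm. Next is the small weight.

>>> apply_moves(
  moves=[
    [-0.2,0.15,0,0,-0.003,0],
    [-0.45,0.35,0.15,0,-0.003,0],
    [-0.579,0.473,0.34,0,-0.003,0],
    [-0.579,0.473,0.34,0,-0.003,0],
    [-0.579,0.473,0.34,0,-0.003,0],
    [-0.579,0.473,0.34,0,-0.003,0],
  ],
  hand=-0.05,
)

```text
time_s: 13.52
tcp_pos: [0.4414, -0.2015, 0.1032]
eef_rot: [179.9, -0.3, 0.1]
contact_force: [-0.4, -0.1, -0.3]
gripper_width: 0.046
```

```bash
python3 go.py .438,-.2015,.008,0; python3 - <<'E'
from h import *
for n in("side","top"):
    p,d=imaging.capture(n); cv2.imwrite(f"pics/{n}10.png",p); np.save(f"{n}10.npy",d)
a=cv2.imread("pics/top10.png")[115:270,150:390]; b=cv2.imread("pics/side10.png")[145:295,165:315]
cv2.imwrite("pics/c10.png",np.hstack([cv2.resize(a,(400,260)),cv2.resize(b,(400,400))[140:400]]))
E
```

```text
13.525 [ 0.4414 -0.2015  0.1032] [ 1.7993e+02 -2.6000e-01  1.0000e-01] [-0.4 -0.1 -0.3] 0.046 [ -1.2   9.6 -32.6   0.1 -47.6  91.2]
.438,-.2015,.008,0 [-0.0192, -0.0004, 0.4757, 0.0007, -0.0029, 0.0011]
```

View pics/c10.png

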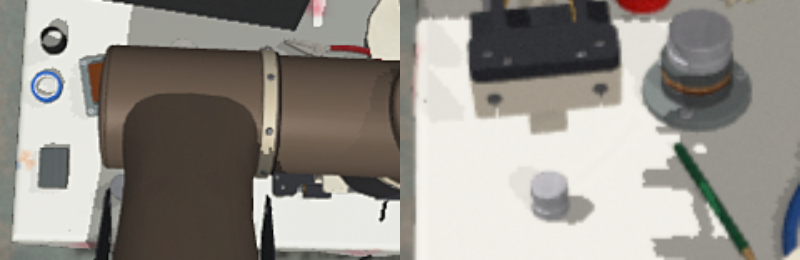

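The small weight, at about (221,270) in the side view, is under the open fingers. Descend, grip and lift.

>>> apply_moves(
  moves=[
    [-0.015,0,0.24,0,-0.003,0.001],
    [-0.015,0,0.4,0,-0.003,0.001],
    [-0.018,0,0.46,0,-0.003,0.001],
    [-0.018,0,0.475,0,-0.003,0.001],
    [-0.018,0,0.475,0,-0.003,0.001],
    [-0.018,0,0.475,0,-0.003,0.001],
  ],
)

```text
time_s: 14.38
tcp_pos: [0.4388, -0.2015, 0.009]
eef_rot: [179.9, -0.1, 0.0]
contact_force: [-0.2, -0.1, 0.3]
gripper_width: 0.046
```

>>> apply_moves(
  moves=[
    [0,0,0,0,0,0],
    [0,0,0,0,0,0],
    [0,0,0,0,0,0],
    [0,0,0,0,0,0],
  ],
  hand=1,
  grip_force=15,
)

```text
time_s: 14.88
tcp_pos: [0.439, -0.2016, 0.0093]
eef_rot: [179.9, -0.1, 0.0]
contact_force: [-0.5, -0.5, 4.6]
gripper_width: 0.0244
```

>>> apply_moves(
  moves=[
    [0,0,-0.1,0,0,0],
    [0,0,-0.3,0,0,0],
    [0,0,-0.5,0,0,0],
    [0,0,-0.6,0,0,0],
    [0,0,-0.6,0,0,0],
  ],
)

```text
time_s: 15.5
tcp_pos: [0.4396, -0.2014, 0.1306]
eef_rot: [179.9, -0.3, 0.0]
contact_force: [0.1, 0.2, -1.3]
gripper_width: 0.0246
```

```bash
python3 go.py .5525,-.107,.13,0
```

```text
15.5 [ 0.4396 -0.2014  0.1306] [ 1.7992e+02 -2.9000e-01  4.0000e-02] [ 0.1  0.2 -1.3] 0.0246 [ -1.2   7.4 -30.8   0.1 -51.5  91.2]
.5525,-.107,.13,0 [0.5647, -0.4716, 0.0051, 0.0009, -0.0032, 0.0004]
```

>>> apply_moves(
  moves=[
    [0.15,-0.15,0,0,-0.003,0],
    [0.35,-0.32,0,0.001,-0.003,0],
    [0.5,-0.45,0,0.001,-0.003,0],
    [0.565,-0.471,0.005,0.001,-0.003,0],
    [0.57,-0.471,0.005,0.001,-0.003,0],
    [0.57,-0.471,0.005,0.001,-0.003,0],
    [0.57,-0.471,0.005,0.001,-0.003,0],
  ],
)

```text
time_s: 16.38
tcp_pos: [0.5527, -0.1078, 0.13]
eef_rot: [-180.0, -0.0, -0.0]
contact_force: [-0.2, -0.0, -0.7]
gripper_width: 0.0242
```

```bash
python3 go.py .5525,-.107,.077,0 .5525,-.107,.0705,0
```

```text
16.375 [ 0.5527 -0.1078  0.13  ] [-1.7998e+02 -0.0000e+00 -2.0000e-02] [-0.2 -0.  -0.7] 0.0242 [  8.9  14.8 -21.1  -0.  -54.   81.1]
.5525,-.107,.077,0 [-0.0008, -0.0039, 0.265, -0.0002, -0.0001, -0.0002]
.5525,-.107,.0705,0 [-0.0008, -0.0039, 0.2975, -0.0002, -0.0001, -0.0002]
```

>>> apply_moves(
  moves=[
    [-0.001,-0.004,0.12,0,0,0],
    [-0.001,-0.004,0.22,0,0,0],
    [-0.001,-0.004,0.25,0,0,0],
    [-0.003,-0.004,0.265,0,0,0],
    [-0.003,-0.004,0.265,0,0,0],
  ],
)

```text
time_s: 17.0
tcp_pos: [0.5523, -0.1071, 0.0775]
eef_rot: [-180.0, -0.0, -0.0]
contact_force: [-0.6, 0.3, -0.4]
gripper_width: 0.0238
```

```bash
python3 go.py .5525,-.107,.0705,0; python3 - <<'E'
from h import *
p,d=imaging.capture("side"); cv2.imwrite("pics/side11.png",p); np.save("side11.npy",d)
cv2.imwrite("pics/c11.png",cv2.resize(p[165:265,235:335],None,fx=6,fy=6))
E
```

```text
17.0 [ 0.5523 -0.1071  0.0775] [-1.7998e+02 -5.0000e-02 -2.0000e-02] [-0.6  0.3 -0.4] 0.0238 [  9.   18.2 -24.5  -0.  -47.2  81. ]
.5525,-.107,.0705,0 [0.001, -0.0004, 0.0352, -0.0002, -0.0005, -0.0002]
```

View pics/c11.png

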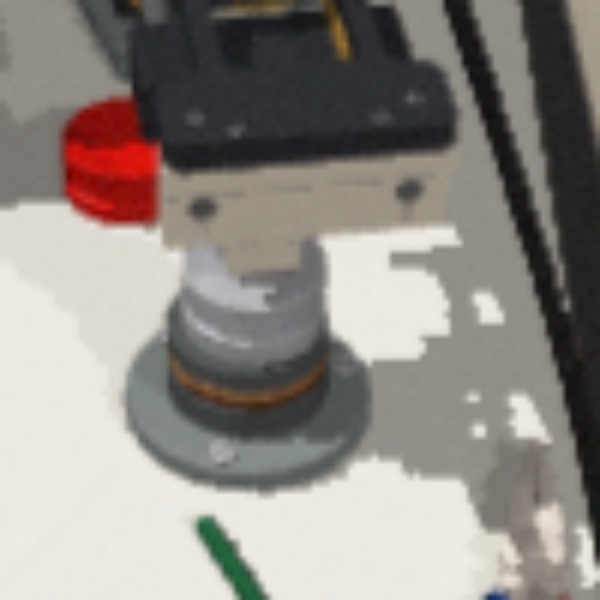

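The stack is undisturbed and the small weight hangs over the large one at about (278,208). Lowering to contact.

>>> apply_moves(
  moves=[
    [0.001,0,0.015,0,0,0],
    [0.001,0,0.025,0,0,0],
    [0.001,0,0.03,0,0,0],
    [0.001,0,0.034,0,0,0],
    [0.001,0,0.035,0,0,0],
  ],
)

```text
time_s: 17.68
tcp_pos: [0.5527, -0.107, 0.0713]
eef_rot: [-180.0, -0.1, 0.0]
contact_force: [-2.2, 1.4, 7.5]
gripper_width: 0.0245
```

>>> apply_moves(
  moves=[
    [0,0,0,0,0,0],
    [0,0,0,0,0,0],
    [0,0,0,0,0,0],
  ],
  hand=-0.05,
)

```text
time_s: 18.05
tcp_pos: [0.5527, -0.107, 0.0712]
eef_rot: [-180.0, -0.1, 0.0]
contact_force: [-0.2, 0.5, -0.5]
gripper_width: 0.0447
```

>>> apply_moves(
  moves=[
    [0,0,-0.1,0,0,0],
    [0,0,-0.3,0,0,0],
    [0,0,-0.45,0,0,0],
    [0,0,-0.5,0,0,0],
  ],
)

```text
time_s: 18.55
tcp_pos: [0.5536, -0.107, 0.1732]
eef_rot: [-180.0, -0.3, 0.0]
contact_force: [0.5, 0.1, 0.6]
gripper_width: 0.0457
```

```bash
python3 go.py .5,.04,.17,0; python3 - <<'E'
from h import *
p,d=imaging.capture("side"); cv2.imwrite("pics/side12.png",p); np.save("side12.npy",d)
cv2.imwrite("pics/c12.png",cv2.resize(p[165:265,235:335],None,fx=6,fy=6))
i=imaging.camera_info("side")
A=topface(i,d,(.552,-.109),.086,.025,.0045); print(A.mean(0)*1000,A.min(0),A.max(0))
E
```

```text
18.55 [ 0.5536 -0.107   0.1732] [-1.7998e+02 -2.5000e-01  1.0000e-02] [0.5 0.1 0.6] 0.0457 [  9.   12.4 -18.1   0.  -59.3  81. ]
.5,.04,.17,0 [-0.2677, -0.7352, 0.0151, -0.0002, -0.0028, 0.0001]
[ 551.85715962 -110.99967534   86.        ] [ 0.53913918 -0.12447819  0.086     ] [ 0.5641124  -0.09741024  0.086     ]
```

View pics/c12.png

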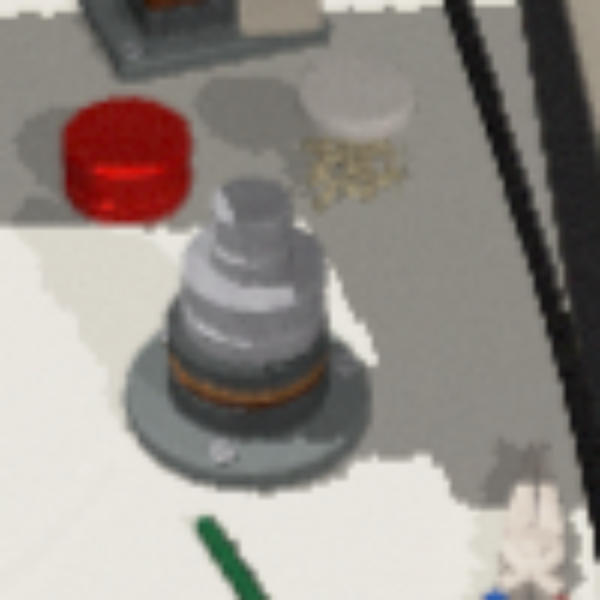

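The round stack is complete, with the small weight at (551.9,-110.5), concentric within about 1 mm. Next I measure the oblong plate (top picture 10, fully lit) and the oblong blank (pictures 0).

```bash
python3 - <<'E'
from h import *
def meas(n,tag,c,z,rad,mask,name,n_up=1):
    i=imaging.camera_info(n); img=cv2.imread(f"pics/{n}{tag}.png"); dep=np.load(f"{n}{tag}.npy")
    g=np.mgrid[:384,:512]; P=toplane(i,np.stack([g[1].ravel(),g[0].ravel()],1),z).reshape(384,512,3)
    m=(mask(img.astype(int))&(np.hypot(P[...,0]-c[0],P[...,1]-c[1])<rad)).astype(np.uint8)
    m=cv2.morphologyEx(m,cv2.MORPH_OPEN,np.ones((3,3)))
    k=max(cv2.findContours(m,cv2.RETR_EXTERNAL,cv2.CHAIN_APPROX_NONE)[0],key=cv2.contourArea)
    mm=np.zeros_like(m); cv2.drawContours(mm,[k],-1,1,-1)
    A=P[mm>0][:,:2]*1000; r=cv2.minAreaRect(A.astype(np.float32)); w,V=np.linalg.eigh(np.cov(A.T))
    a=np.degrees(np.arctan2(V[1,1],V[0,1])); a=(a+90)%180-90
    print(name,n,len(A),"cen",A.mean(0).round(1),"rect",np.round(r[0],1),np.round(r[1],1),round(r[2],1),"pca",a.round(1),"dims",np.sqrt(12*w).round(1))
dark=lambda g:(g.max(2)<110)
brown=lambda g:(g[...,2]-g[...,0]>25)
meas("top","10",(.446,.175),.012,.045,dark,"plate")
meas("side","10",(.446,.175),.012,.045,dark,"plate")
meas("side","0",(.446,.175),.012,.045,lambda g:(g.max(2)<100),"plate0")
for n in("top","side"): meas(n,"0",(.567,.109),.026,.045,brown,"blank")
img=cv2.imread("pics/top10.png")[190:240,155:205]; b=cv2.imread("pics/side10.png")[135:175,190:240]
cv2.imwrite("pics/c13.png",np.hstack([cv2.resize(img,(400,400)),cv2.resize(b,(400,400))]))
E
```

```text
plate top 404 cen [447.1 174.6] rect [447.1 175.1] [53.3 39.1] 1.4 pca 1.7 dims [39.  55.1]
plate side 625 cen [445.6 174.1] rect [446.3 175.8] [85.1 88.7] 81.9 pca -52.3 dims [77.  78.1]
plate0 side 285 cen [448.6 167.3] rect [448.8 168.4] [52.2 54.6] 87.6 pca 16.4 dims [49.7 57. ]
blank top 352 cen [567.  109.5] rect [567.  109.4] [53.1 36.4] 10.5 pca 9.9 dims [36.6 53.1]
blank side 245 cen [568.6 106.3] rect [568.3 106.8] [53.5 41.3] 11.0 pca 9.8 dims [41.2 52.9]
```

View pics/c13.png

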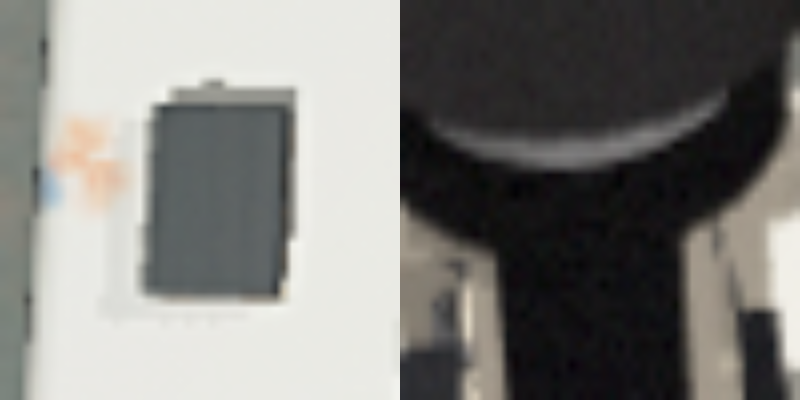

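The dark top of the plate (top pixel ≈(182,215)) gives centre (447,175) and yaw about 1.5°. The blank gives (567,109.5) and yaw about 10.3°. Moving over.

>>> apply_moves(
  moves=[
    [-0.1,-0.3,0.015,0,-0.003,0],
    [-0.2,-0.6,0.015,0,-0.003,0],
    [-0.3,-0.9,0.015,0,-0.003,0.008],
    [-0.3,-0.9,0.015,0,-0.003,0.008],
  ],
  hand=-0.27,
)

```text
time_s: 19.1
tcp_pos: [0.4921, 0.0761, 0.1694]
eef_rot: [-180.0, 0.1, -0.4]
contact_force: [-0.6, -0.9, 0.3]
gripper_width: 0.0557
```

```bash
python3 go.py .449,.175,.1,1.5
```

```text
19.1 [0.4921 0.0761 0.1694] [-1.7998e+02  7.0000e-02 -4.3000e-01] [-0.6 -0.9  0.3] 0.0557 [ 31.4   6.6 -25.9  -0.1 -57.6  58.2]
.449,.175,.1,1.5 [-0.2186, -0.4929, 0.3473, -0.0002, 0.0008, -0.0214]
```

>>> apply_moves(
  moves=[
    [-0.1,-0.25,0.15,0,0.001,-0.02],
    [-0.2,-0.48,0.33,0,0.001,-0.02],
    [-0.219,-0.493,0.347,0,0.001,-0.021],
    [-0.225,-0.493,0.347,0,0.001,-0.021],
    [-0.225,-0.493,0.347,0,0.001,-0.021],
    [-0.225,-0.493,0.347,0,0.001,-0.021],
  ],
)

```text
time_s: 19.85
tcp_pos: [0.4484, 0.1744, 0.1007]
eef_rot: [-179.9, -0.1, 1.4]
contact_force: [-0.3, -0.2, 0.2]
gripper_width: 0.0554
```

```bash
python3 go.py .449,.175,.003,1.5
```

```text
19.85 [0.4484 0.1744 0.1007] [-1.7994e+02 -7.0000e-02  1.3700e+00] [-0.3 -0.2  0.2] 0.0554 [ 44.7   9.5 -33.1   0.  -47.4  46.6]
.449,.175,.003,1.5 [0.0023, -0.0023, 0.4884, -0.0007, -0.0008, -0.0014]
```

>>> apply_moves(
  moves=[
    [0.002,-0.002,0.24,0,0,-0.001],
    [0.002,-0.002,0.42,0,0,-0.001],
    [0.002,-0.002,0.47,0,0,-0.001],
    [0.002,-0.002,0.485,0,0,-0.001],
    [0.002,-0.002,0.485,0,0,-0.001],
  ],
)

```text
time_s: 20.48
tcp_pos: [0.4497, 0.1754, 0.0047]
eef_rot: [-179.9, -0.2, 1.5]
contact_force: [0.7, -0.7, 0.0]
gripper_width: 0.0557
```

>>> apply_moves(
  moves=[
    [0,0,0,0,0,0],
    [0,0,0,0,0,0],
    [0,0,0,0,0,0],
    [0,0,0,0,0,0],
  ],
  hand=1,
  grip_force=12,
)

```text
time_s: 20.98
tcp_pos: [0.4502, 0.1759, 0.0055]
eef_rot: [-179.8, -0.2, 1.5]
contact_force: [-1.6, -0.4, 7.5]
gripper_width: 0.04
```

>>> apply_moves(
  moves=[
    [0,0,-0.1,0,0,0],
    [0,0,-0.3,0,0,0],
    [0,0,-0.4,0,0,0],
    [0,0,-0.4,0,0,0],
  ],
)

```text
time_s: 21.48
tcp_pos: [0.4506, 0.1764, 0.0871]
eef_rot: [-179.7, -0.4, 1.5]
contact_force: [-0.2, -0.9, -1.0]
gripper_width: 0.0398
```

```bash
python3 go.py .569,.1095,.08,10.3;python3 - <<'E'
from h import *
p,d=imaging.capture("side"); cv2.imwrite("pics/side14.png",p)
cv2.imwrite("pics/c14.png",cv2.resize(p[125:225,175:315],None,fx=5,fy=5))
E
```

```text
21.475 [0.4506 0.1764 0.0871] [-179.69   -0.37    1.5 ] [-0.2 -0.9 -1. ] 0.0398 [ 44.7  10.6 -34.    0.  -45.   46.7]
.569,.1095,.08,10.3 [0.5826, 0.3499, 0.0375, -0.0031, -0.0044, -0.0978]
```

View pics/c14.png

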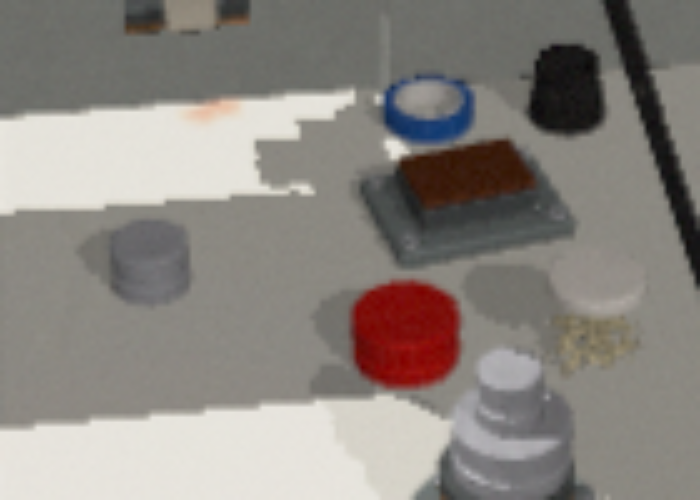

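Plate held: it shows at the top, about (212,130). Moving over the oblong blank, with the turn.

>>> apply_moves(
  moves=[
    [0.15,0.1,0,-0.003,-0.004,-0.03],
    [0.35,0.2,0.02,-0.003,-0.004,-0.06],
    [0.5,0.3,0.03,-0.003,-0.004,-0.098],
    [0.588,0.347,0.037,-0.003,-0.004,-0.098],
    [0.588,0.347,0.037,-0.003,-0.004,-0.098],
    [0.588,0.347,0.037,-0.003,-0.004,-0.098],
    [0.588,0.347,0.037,-0.003,-0.004,-0.098],
  ],
)

```text
time_s: 22.4
tcp_pos: [0.5686, 0.1101, 0.0789]
eef_rot: [180.0, 0.1, 10.3]
contact_force: [-0.0, -0.2, -0.7]
gripper_width: 0.0396
```

```bash
python3 go.py .570,.110,.037,10.3;python3 - <<'E'
from h import *
p,d=imaging.capture("side"); cv2.imwrite("pics/side15.png",p)
cv2.imwrite("pics/c15.png",cv2.resize(p[100:200,205:335],None,fx=6,fy=6))
E
```

```text
22.4 [0.5686 0.1101 0.0789] [1.7996e+02 8.0000e-02 1.0330e+01] [-0.  -0.2 -0.7] 0.0396 [ 30.3  19.5 -22.2   0.  -48.3  70. ]
.570,.110,.037,10.3 [0.0071, 0.0014, 0.2094, 0.0004, 0.0009, 0.0003]
```

View pics/c15.png

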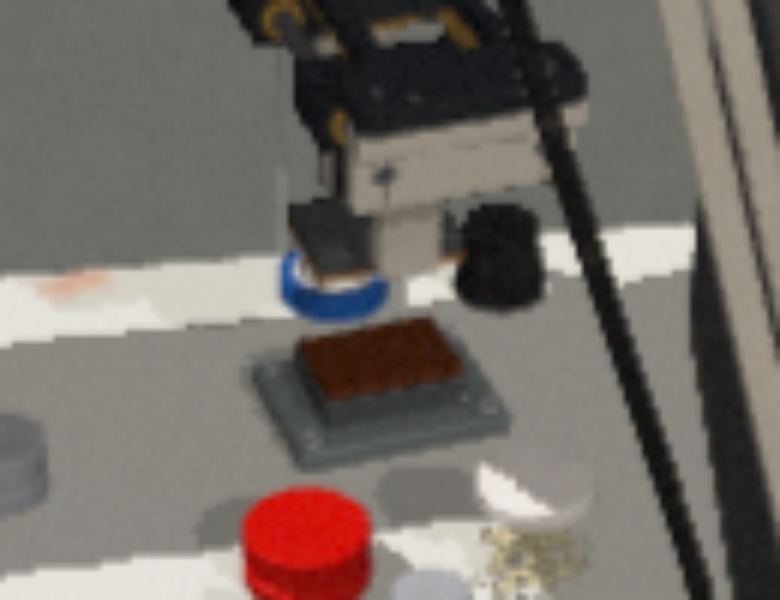

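The plate at about (268,140) hangs over the blank at (268,160), turned the same way. Lowering.

>>> apply_moves(
  moves=[
    [0.007,0.001,0.1,0,0.001,0],
    [0.007,0.001,0.18,0,0.001,0],
    [0.007,0.001,0.205,0,0.001,0],
    [0.007,0.001,0.21,0,0.001,0],
    [0.007,0.001,0.21,0,0.001,0],
  ],
)

```text
time_s: 23.08
tcp_pos: [0.5705, 0.1103, 0.0374]
eef_rot: [180.0, -0.1, 10.3]
contact_force: [-0.6, -0.7, 0.1]
gripper_width: 0.0397
```

```bash
python3 go.py .570,.110,.0315,10.3;python3 - <<'E'
from h import *
p,d=imaging.capture("side"); cv2.imwrite("pics/side16.png",p)
cv2.imwrite("pics/c16.png",cv2.resize(p[125:195,225:315],None,fx=8,fy=8))
E
```

```text
23.075 [0.5705 0.1103 0.0374] [ 1.7997e+02 -6.0000e-02  1.0350e+01] [-0.6 -0.7  0.1] 0.0397 [ 30.2  22.6 -24.3   0.1 -43.   70. ]
.570,.110,.0315,10.3 [-0.0025, 0.0008, 0.0297, 0.0003, -0.0007, 0.0005]
```

View pics/c16.png

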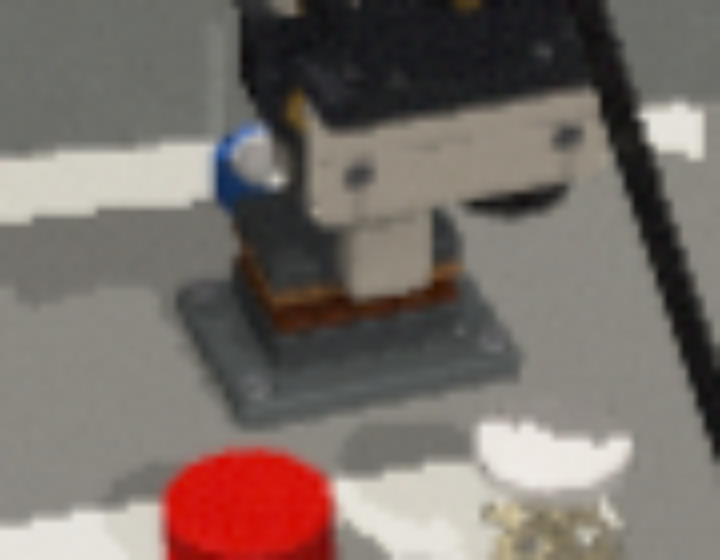

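Plate and blank edges line up: left corner about 270 against 275 and right about 460 against 457 in the crop. Lowering to contact.

>>> apply_moves(
  moves=[
    [-0.002,0.001,0.015,0,0,0],
    [-0.002,0.001,0.025,0,0,0],
    [-0.002,0.001,0.03,0,0,0],
    [-0.002,0.001,0.03,0,0,0],
  ],
)

```text
time_s: 23.62
tcp_pos: [0.5701, 0.1099, 0.0316]
eef_rot: [180.0, -0.1, 10.3]
contact_force: [-1.2, -0.3, 1.5]
gripper_width: 0.0401
```

>>> apply_moves(
  moves=[
    [0,0,0.004,0,0,0],
    [0,0,0.004,0,0,0],
  ],
)

```text
time_s: 23.88
tcp_pos: [0.5702, 0.11, 0.0315]
eef_rot: [180.0, -0.1, 10.4]
contact_force: [-3.5, 1.2, 6.7]
gripper_width: 0.0399
```

>>> apply_moves(
  moves=[
    [0,0,0,0,0,0],
    [0,0,0,0,0,0],
    [0,0,0,0,0,0],
  ],
  hand=-0.27,
)

```text
time_s: 24.25
tcp_pos: [0.5702, 0.1099, 0.0314]
eef_rot: [180.0, -0.1, 10.4]
contact_force: [0.0, -0.1, 0.7]
gripper_width: 0.0551
```

>>> apply_moves(
  moves=[
    [0,0,-0.1,0,0,0],
    [0,0,-0.3,0,0,0],
    [0,0,-0.5,0,0,0],
    [0,0,-0.6,0,0,0],
  ],
)

```text
time_s: 24.75
tcp_pos: [0.5709, 0.1103, 0.1537]
eef_rot: [-180.0, -0.3, 10.4]
contact_force: [0.3, -0.7, -1.0]
gripper_width: 0.0556
```

```bash
python3 go.py .4235,.078,.1,0;python3 - <<'E'
from h import *
p,d=imaging.capture("side"); cv2.imwrite("pics/side17.png",p); np.save("side17.npy",d)
cv2.imwrite("pics/c17.png",cv2.resize(p[125:195,225:315],None,fx=8,fy=8))
E
```

```text
24.75 [0.5709 0.1103 0.1537] [-180.     -0.25   10.37] [ 0.3 -0.7 -1. ] 0.0556 [ 30.3  15.  -17.4   0.1 -57.4  70.1]
.4235,.078,.1,0 [-0.7551, 0.0265, 0.2654, -0.0003, -0.0028, 0.1152]
```

View pics/c17.png

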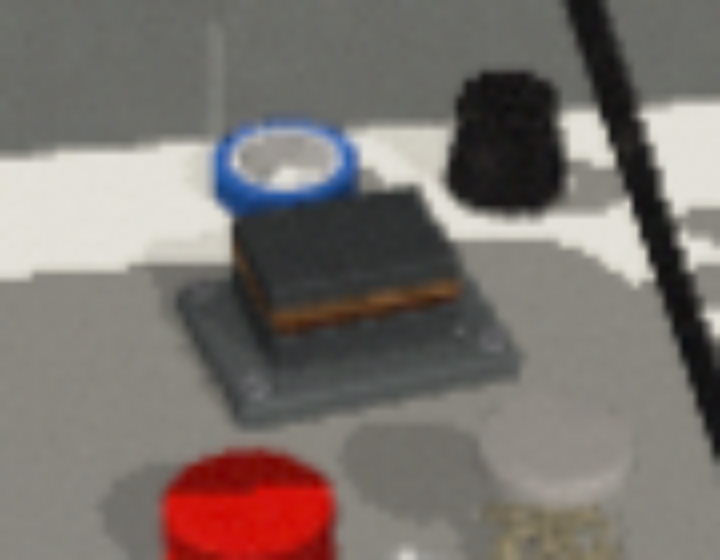

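```bash
python3 - <<'E'
from h import *
i=imaging.camera_info("side")
P=toplane(i,[(225+u/8-.5,125+v/8-.5) for u,v in [(235,224),(417,186),(460,276),(270,306)]],.038)*1000
print(P.round(1).tolist(),P.mean(0)); print([np.degrees(np.arctan2(*(P[b]-P[a])[[1,0]])).round(1) for a,b in((0,1),(3,2))])
E
```

```text
[[538.4, 119.7, 38.0], [592.3, 131.7, 38.0], [596.7, 85.2, 38.0], [542.8, 78.3, 38.0]] [567.54673482 103.75730097  38.        ]
[np.float64(12.5), np.float64(7.3)]
```

The plate seats squarely on the oblong blank, angle about 10° and an even cork line. By-eye corners give a centre of (567.5,~105) in side-camera coordinates against the blank at (568.4,106.4). Next is the medium weight.

```bash
python3 go.py .4235,.078,.1,10.3
```

```text
24.8 [0.5718 0.1106 0.1558] [-179.98   -0.4    10.39] [0.1 1.  2.9] 0.0559 [ 30.3  14.9 -17.3   0.1 -57.5  70.1]
.4235,.078,.1,10.3 [-0.7607, 0.0268, 0.2737, -0.0003, -0.0044, 0.001]
```

>>> apply_moves(
  moves=[
    [-0.25,0,0,0,-0.004,0],
    [-0.5,0.02,0.05,0,-0.004,0],
    [-0.7,0.027,0.2,0,-0.004,0],
    [-0.765,0.027,0.27,0,-0.004,0],
    [-0.77,0.027,0.27,0,-0.004,0],
    [-0.77,0.027,0.27,0,-0.004,0],
    [-0.77,0.027,0.27,0,-0.004,0],
  ],
  hand=-0.18,
)

```text
time_s: 25.68
tcp_pos: [0.4227, 0.0781, 0.1012]
eef_rot: [-180.0, -0.1, 10.4]
contact_force: [0.2, 0.4, 1.2]
gripper_width: 0.0516
```

```bash
python3 go.py .4235,.078,.008,10.3; python3 - <<'E'
from h import *
for n in("side","top"):
    p,d=imaging.capture(n); cv2.imwrite(f"pics/{n}18.png",p); np.save(f"{n}18.npy",d)
a=cv2.imread("pics/top18.png")[115:270,150:390]; b=cv2.imread("pics/side18.png")[105:255,165:315]
cv2.imwrite("pics/c18.png",np.hstack([cv2.resize(a,(400,260)),cv2.resize(b,(400,400))[0:260]]))
E
```

```text
25.675 [0.4227 0.0781 0.1012] [-1.7996e+02 -9.0000e-02  1.0390e+01] [0.2 0.4 1.2] 0.0516 [ 37.    4.6 -39.    0.  -46.4  63.4]
.4235,.078,.008,10.3 [0.0028, 0.0015, 0.466, -0.0004, -0.001, 0.001]
```

View pics/c18.png

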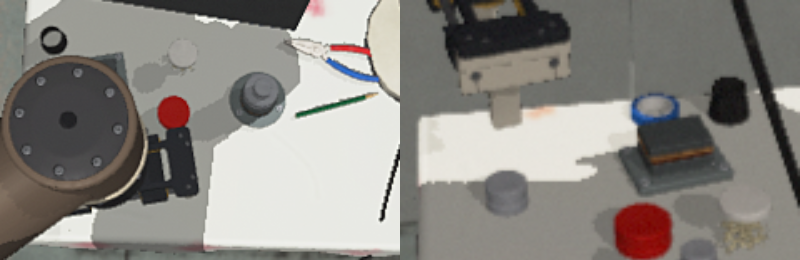

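The side view shows the finger directly over the medium weight (both u≈354/2.67+165). Top view shows the round stack at about (305,173), concentric. Descend and grip.

>>> apply_moves(
  moves=[
    [0.003,0.001,0.24,0,-0.001,0],
    [0.003,0.001,0.4,0,-0.001,0],
    [0.003,0.001,0.45,0,-0.001,0],
    [0.002,0.001,0.465,0,-0.001,0],
    [0.002,0.001,0.465,0,-0.001,0],
  ],
)

```text
time_s: 26.4
tcp_pos: [0.4236, 0.0782, 0.0087]
eef_rot: [-179.9, -0.0, 10.4]
contact_force: [0.7, 0.2, -0.0]
gripper_width: 0.0518
```

>>> apply_moves(
  moves=[
    [0,0,0,0,0,0],
    [0,0,0,0,0,0],
    [0,0,0,0,0,0],
    [0,0,0,0,0,0],
  ],
  hand=1,
  grip_force=20,
)

```text
time_s: 26.9
tcp_pos: [0.424, 0.0785, 0.0094]
eef_rot: [-179.9, -0.1, 10.4]
contact_force: [-0.7, -0.4, 7.1]
gripper_width: 0.0344
```

>>> apply_moves(
  moves=[
    [0,0,-0.1,0,0,0],
    [0,0,-0.3,0,0,0],
    [0,0,-0.5,0,0,0],
    [0,0,-0.5,0,0,0],
  ],
)

```text
time_s: 27.4
tcp_pos: [0.4255, 0.0794, 0.1122]
eef_rot: [-179.8, -0.4, 10.4]
contact_force: [-0.3, 0.2, -2.2]
gripper_width: 0.0341
```

```bash
python3 go.py .569,.1097,.11,10.3; python3 - <<'E'
from h import *
p,d=imaging.capture("side"); cv2.imwrite("pics/side19.png",p)
cv2.imwrite("pics/c19.png",cv2.resize(p[125:225,175:315],None,fx=5,fy=5))
E
```

```text
27.4 [0.4255 0.0794 0.1122] [-179.78   -0.44   10.43] [-0.3  0.2 -2.2] 0.0341 [ 36.9   3.7 -38.1   0.  -47.7  63.6]
.569,.1097,.11,10.3 [0.7331, -0.0192, 0.0166, -0.0024, -0.0049, 0.0014]
```

View pics/c19.png

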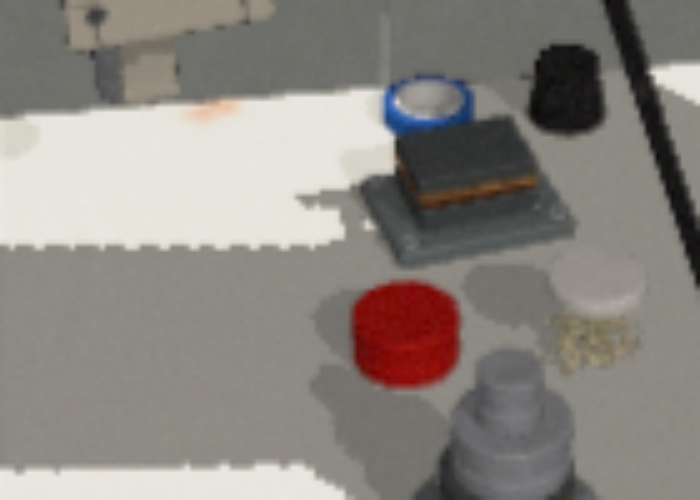

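Weight held at about (200,140) in the picture, and its old spot is empty. Moving over the oblong plate.

>>> apply_moves(
  moves=[
    [0.15,0,0,-0.002,-0.005,0.001],
    [0.4,0,0,-0.002,-0.005,0.001],
    [0.6,-0.01,0.01,-0.002,-0.005,0.001],
    [0.735,-0.02,0.016,-0.002,-0.005,0.001],
    [0.738,-0.02,0.016,-0.002,-0.005,0.001],
    [0.738,-0.02,0.016,-0.002,-0.005,0.001],
    [0.738,-0.02,0.016,-0.002,-0.005,0.001],
  ],
)

```text
time_s: 28.32
tcp_pos: [0.5678, 0.109, 0.1076]
eef_rot: [180.0, 0.2, 10.3]
contact_force: [-0.6, 0.2, -2.0]
gripper_width: 0.0341
```

```bash
python3 go.py .569,.1098,.054,10.3  .569,.1098,.047,10.3
```

```text
28.325 [0.5678 0.109  0.1076] [179.98   0.24  10.31] [-0.6  0.2 -2. ] 0.0341 [ 30.2  17.7 -20.5  -0.1 -52.1  70.2]
.569,.1098,.054,10.3 [0.0079, -0.0028, 0.2679, 0.0002, 0.0026, 0.0001]
.569,.1098,.047,10.3 [0.008, -0.0028, 0.3029, 0.0002, 0.0026, 0.0001]
```

>>> apply_moves(
  moves=[
    [0.007,-0.003,0.12,0,0.0026,0],
    [0.007,-0.003,0.22,0,0.0026,0],
    [0.007,-0.003,0.255,0,0.0026,0],
    [0.006,-0.003,0.268,0,0.0026,0],
    [0.006,-0.003,0.268,0,0.0026,0],
  ],
)

```text
time_s: 28.95
tcp_pos: [0.5689, 0.1099, 0.0546]
eef_rot: [180.0, -0.0, 10.3]
contact_force: [0.2, -0.6, -1.7]
gripper_width: 0.0344
```

```bash
python3 go.py .569,.1098,.047,10.3; python3 - <<'E'
from h import *
p,d=imaging.capture("side"); cv2.imwrite("pics/side20.png",p)
cv2.imwrite("pics/c20.png",cv2.resize(p[125:195,225:315],None,fx=8,fy=8))
E
```

```text
28.95 [0.5689 0.1099 0.0546] [ 1.7999e+02 -5.0000e-02  1.0320e+01] [ 0.2 -0.6 -1.7] 0.0344 [ 30.3  21.2 -23.6   0.  -45.1  70. ]
.569,.1098,.047,10.3 [0.0005, 0.0008, 0.038, 0.0001, -0.0005, 0.0002]
```

View pics/c20.png

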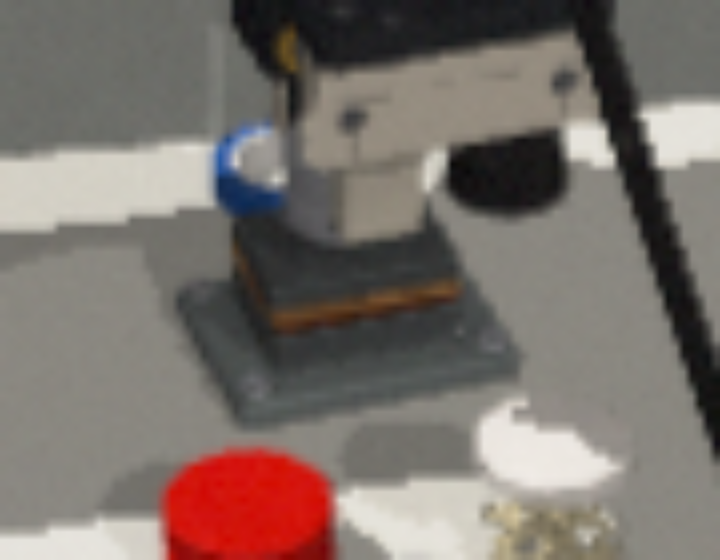

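The weight is above the plate, near its middle. Lowering to contact.

>>> apply_moves(
  moves=[
    [0,0,0.015,0,0,0],
    [0,0,0.027,0,0,0],
    [0,0,0.034,0,0,0],
    [0,0,0.038,0,0,0],
    [0,0,0.039,0,0,0],
  ],
)

```text
time_s: 29.62
tcp_pos: [0.569, 0.11, 0.0474]
eef_rot: [180.0, -0.1, 10.3]
contact_force: [-3.8, -0.5, 6.7]
gripper_width: 0.0346
```

>>> apply_moves(
  moves=[
    [0,0,0,0,0,0],
    [0,0,0,0,0,0],
    [0,0,0,0,0,0],
  ],
  hand=-0.18,
)

```text
time_s: 30.0
tcp_pos: [0.5691, 0.11, 0.0474]
eef_rot: [180.0, -0.1, 10.3]
contact_force: [-0.6, 0.4, -0.3]
gripper_width: 0.0512
```

>>> apply_moves(
  moves=[
    [0,0,-0.1,0,0,0],
    [0,0,-0.3,0,0,0],
    [0,0,-0.5,0,0,0],
    [0,0,-0.6,0,0,0],
    [-0.05,-0.4,-0.6,0,0,0],
    [-0.1,-0.7,-0.6,0,0,0],
    [-0.2,-0.99,-0.6,0,0,0],
    [-0.2,-0.99,-0.6,0,0,0],
  ],
)

```text
time_s: 31.0
tcp_pos: [0.4926, 0.3004, 0.1673]
eef_rot: [-180.0, -0.1, 10.5]
contact_force: [0.1, -1.2, 0.1]
gripper_width: 0.0518
```

>>> apply_moves(
  moves=[
    [-0.2,-0.3,0,0,0,0],
    [-0.4,-0.6,0,0,0,0],
    [-0.6,-0.9,0,0,0,0],
    [-0.6,-0.9,0,0,0,0],
  ],
)

```text
time_s: 31.5
tcp_pos: [0.3402, 0.457, 0.1673]
eef_rot: [-180.0, -0.1, 10.6]
contact_force: [0.4, -0.1, 0.2]
gripper_width: 0.0516
```

```bash
python3 go.py; python3 - <<'E'
from h import *
for n in("side","top"):
    p,d=imaging.capture(n); cv2.imwrite(f"pics/{n}21.png",p); np.save(f"{n}21.npy",d)
a=cv2.imread("pics/top21.png")[115:265,150:390]; b=cv2.imread("pics/side21.png")[125:295,165:335]
cv2.imwrite("pics/c21.png",np.vstack([cv2.resize(np.pad(a,((0,0),(0,0),(0,0))),(480,300),interpolation=2),cv2.resize(b[:106],(480,300),interpolation=2)]))
E
```

```text
31.5 [0.3402 0.457  0.1673] [-1.7997e+02 -9.0000e-02  1.0620e+01] [ 0.4 -0.1  0.2] 0.0516 [ 73.1  13.3 -17.7   0.1 -58.9  27.5]
```

View pics/c21.png

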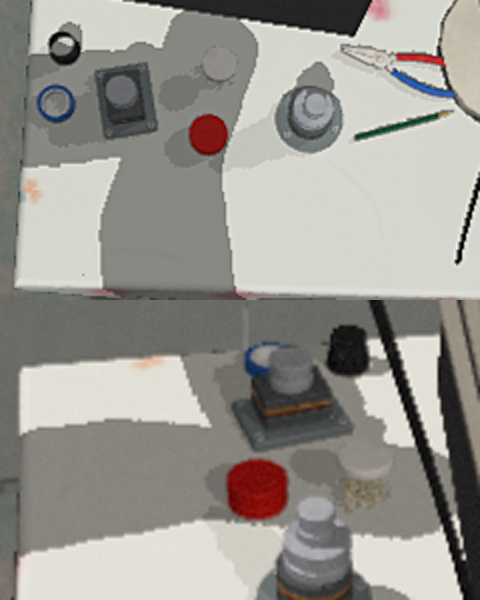

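Both stacks stand, and the jar, tape and pencil look untouched. A numeric check against the first pictures follows.

```bash
python3 - <<'E'
from h import *
for n in("top","side"):
    i=imaging.camera_info(n); dep=np.load(n+"21.npy"); img=cv2.imread(f"pics/{n}21.png"); im0=cv2.imread(f"pics/{n}0.png")
    for k,c,z,rad in(("small",(.551,-.108),.086,.022),("med",(.567,.109),.062,.026),("jar",(.604,0),.044,.03)):
        A=topface(i,dep,c,z,rad,.005); print(n,k,(A.mean(0)*1000).round(1)[:2],((A.max(0)-A.min(0))*1000).round(0)[:2])
    A=topface(i,np.load(n+"0.npy"),(.604,0),.044,.03,.005); print(n,"jar0",(A.mean(0)*1000).round(1)[:2])
    g=np.mgrid[:384,:512]
    def col(im,f,roi):
        m=np.zeros(im.shape[:2],bool); m[roi[1]:roi[3],roi[0]:roi[2]]=f(im.astype(int))[roi[1]:roi[3],roi[0]:roi[2]]
        v,u=np.nonzero(m); return np.round([u.mean(),v.mean(),len(u)],1)
    blue=lambda g:(g[...,0]-g[...,2]>40); green=lambda g:((g[...,1]-g[...,2]>25)&(g[...,1]>g[...,0]-5))
    rt,rp=((160,145,200,185),(320,160,380,190)) if n=="top" else ((245,130,280,158),(260,245,305,300))
    for nm,f,roi in(("tape",blue,rt),("pencil",green,rp)): print(n,nm,col(im0,f,roi),col(img,f,roi))
# oblong plate in top view: dark pixels on z=.038 plane
i=imaging.camera_info("top");dep=np.load("top21.npy");img=cv2.imread("pics/top21.png")
a=np.hstack([cv2.resize(img[140:190,190:240],(395,395),interpolation=2),cv2.resize(img[148:198,280:330],(395,395),interpolation=2)])
cv2.imwrite("pics/c22.png",a)
E
```

```text
top small [ 550.1 -105.5] [23. 22.]
top med [565.9 110.6] [33. 34.]
top jar [6.046e+02 5.000e-01] [40. 39.]
top jar0 [6.044e+02 5.000e-01]
top tape [177.7 166.6 110. ] [177.5 166.5 107. ]
top pencil [348.1 178.   94. ] [348. 178.  93.]
side small [ 551.9 -111.1] [25. 28.]
side med [567.2 104.3] [35. 41.]
side jar [605.7  -5.5] [41. 45.]
side jar0 [605.8  -5.2]
side tape [260.3 148.4  99. ] [254.7 147.2  38. ]
side pencil [280.9 270.8 153. ] [280.8 270.7 152. ]
```

View pics/c22.png

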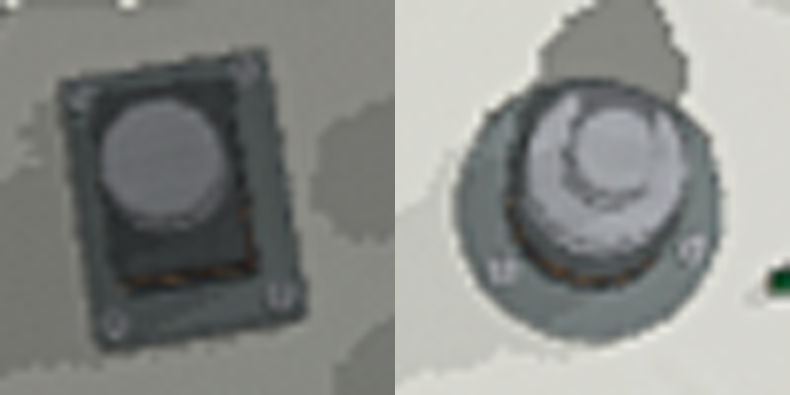

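```bash
python3 - <<'E'
from h import *
i=imaging.camera_info("top")
P=toplane(i,[(190+u/7.9-.5,140+v/7.9-.5) for u,v in [(93,93),(237,80),(257,252),(113,272)]],.038)*1000
print(P.round(1)[:,:2].tolist(),P.mean(0).round(1),[np.degrees(np.arctan2(*(P[a]-P[b])[[1,0]])).round(1) for a,b in((0,3),(1,2))])
E
```

```text
[[591.6, 133.6], [596.6, 91.7], [545.4, 83.9], [538.5, 125.3]] [568.  108.6  38. ] [np.float64(8.9), np.float64(8.7)]
```

```bash
python3 -c "
from plant import r
print(r.close_job())"
```

```text
the job is handed in; nothing more can be done
None
```

The job is done and handed in at about 31.6 s on the robot's clock. The round plate, large weight and small weight are stacked on the round blank. The oblong plate, turned about 9° to match its blank, and the medium weight are on the oblong blank. The gripper was parked clear of everything.

Last checks:
- **Round stack:** the plate was within about 1 mm of the blank centre and the large weight about 1.5 mm from the plate. The small weight was within about 1.5 mm.
- **Oblong stack:** the plate was about 1.5 mm from the blank centre, with yaw about 9–10° against 10–10.5° (corners read by eye). The medium weight was about 1.5 mm off.
- **Jar, tape and pencil:** all unmoved in the top view to within a fraction of a pixel.
- **Forces:** highest reading about 8 N.

Disagreements:
- **Cameras:** they differ by about 3–6 mm in y, a calibration and side-face effect, so I only compared positions within one camera.
- **Tape in the side view:** the blue-pixel count fell because the finished oblong stack partly hides the roll. I relied on the top view for it.

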